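# Pack the offset-handled stone board into its tray

## Robot

A 6-joint arm with a two-finger parallel gripper is mounted at the origin on the work surface. World frame = base frame: x ahead of the robot, y to its left, z up, the work surface at z = 0. Lengths are in m, angles in rad, forces in N, time in s.
With the tool pointing down it reaches from about 0.35 to 0.85 m from the base axis. Payload 8.1 kg.
Tool frame: the origin (TCP) lies at the very end of the fingers, on their centre line; the grasp point (between the pads) lies 19 mm behind it (ctrl.hold_point_z is the distance from the TCP to the grasp point, in m); z points along the fingers, x is the direction in which the jaws open and shut, and the axes are right-handed (so a half turn about z gives the same grasp; the last joint's range is limited). The gripper opens to 93 mm and grips with 3 to 60 N. Pads are 15 mm wide; open, the fingers measure 128 mm over their backs; the gripper's body (75 mm by 188 mm) begins 65 mm behind the grasp point.
Start: joints at [-1.22, 0.13, 1.488, -0, 1.523, -0.085], TCP at [0.253, -0.544, 0.219] pointing down, gripper open.
Joint ranges: [-2.96, 2.96], [-0.89, 2.26], [0.02, 2.5], [-1.34, 4.48], [0, 2.73], [-2.66, 2.66]. Speed limits (rad/s): [2.39, 2.39, 2.79, 3.14, 3.14, 3.14].

## Interface

Orientations are given as a unit quaternion [w, x, y, z].
In Python, from rig import ctrl gives the robot as it stands.
- The arm moves only by the tool play_rows, never from a script. Its argument "rows" is a list of rows, each a list of 3 entries, a list of its own where there are three numbers: the finger opening in m, from 0 to 0.093, then the shift along the tool's x, y, z in m, then the turn about the tool's z in rad. In form: [[grip, [dx, dy, dz], twist], ...]. A call has 1 to 20 rows; each row is the pose to reach, as a shift and turn from the pose commanded when the call began, along the tool's axes at that moment; what a row does not reach only later rows make up. A row lasts 1/10 s, in which the tool goes at most 50 mm and 8.59 degrees, less where a joint would pass 70% of its speed; a pose out of reach is approached as far as the arm can. A call with a gripper value outside its range is refused whole. The fingers move at their own pace and stop on an object; the grip force is fixed at half the most. Time passes only in rows, so rows that repeat a pose let the fingers close. It gives the time, the measured TCP pose, the force and the opening at its end, in the units of the state.
- ctrl.state(): the state, without advancing time (a new reading comes with each control period).
- ctrl.capture(name): name is "scene" or "top" or "wrist"; returns a dict with "image" (400x640x3 uint8, blue, green, red), "camera_matrix" (3x3 intrinsics, pixels), "D" ([k1, k2, p1, p2, k3] as OpenCV has them; the pictures are not rectified), "origin" and "rotation" of the camera in the world. Camera axes: x right, y down, z forward; pixel columns grow to the right and rows downward; lengths in m; the calibration is good to about 2 mm. A picture is of the moment at which its call begins. There is no depth.
- ctrl.job_done(): hands the job in, once; it reports no verdict.
Trained networks look in a picture, given as the dict that the camera call returned (one of the last four; its "shot" number tells which), for a name from the list of things; names that differ only in an ending like _2 or _b are one class to them, and where a whole thing is asked for, a point or a joint stands for the part that bears it (a point fixed in the world has none). Each returns a list of dicts, best first, with "conf" (0 to 1); they miss things now and then, are a little off and sometimes report something else, mostly with a low value. They report only what shows in the picture. A call takes as long as a camera call. They do not tell look-alikes from the thing itself.
- ctrl.spot_in(picture, target): "xyz" ([x, y, z] in m, in the coordinates of the camera as it stood for that picture, good to about 4 mm: the middle of the surface that is visible of it).
- ctrl.cut_out(picture, target): "pixels" (400x640 bool, what is visible of it).
The state is a dict: "time": time; "joint_positions": joint angles; "dq": joint speeds; "joint_torque": joint torques, N m; "eef_pos": TCP position; "orientation": TCP orientation; "force": force on the tool from outside, world axes, zero at the start; "wrist_torque": the same for the moment, N m; "opening": finger opening in m.
Only numpy, scipy, OpenCV 4.12 (cv2) and the standard library are available. Lean on these libraries where they do the work, as an engineer would, in place of code of your own. Each camera call takes 0.05 s, during which the arm holds its last target.

## Task

Take the small stone serving board whose handle is set to one side out of the wooden rack and lay it flat on the grey mat - gently, stone chips, so do not let it topple or drop - with the face up that suits the cutout in the packing tray. Let go of it, take it again across its wide part, turn it and seat it fully down in the tray's cutout. Leave the other board in the rack and the goblet, tumbler and vase as they are.

Things in the scene. Friction and masses are not known exactly. Their poses are not given: they have to be found in the camera images.
- board_center (a point): Board to pack: pale marble, 18 mm thick, 150 long, 0.33 kg, cleaver outline: wide part 90 x 64 mm, handle 60 x 28 mm flush with one long side. Stands in a rack slot, handle up. Point: mid-length, middle of the wide part's width, mid-thickness. Axes: z along the length to the handle end, y across towards the handle's side, x through the thickness; x must point down for the board to fit the cutout.
- board_handle (a point): Centre of the board's handle, 120 mm from the blunt end; same axes. The handle is 28 mm wide along y, reaches 30 mm either way along z. With the blunt end on the mat and the handle held lightly by its narrow sides, the board can be swung down about its bottom edge, turning between the fingers.
- board_grip (a point): Middle of the board's wide part (64 mm wide along y), 55 mm from the blunt end, 20 mm from board_center; same axes. When packed it lies between the tray's finger gaps. The centre of mass is about 7 mm from here towards the handle.
- tray_seat (a point): Where board_center lies when packed, 13 mm above the table. Axes: x to the cutout's handle end, y to the side where its handle part is set, z up. Packed, the board's z lies along this x and its y along this y. On both long sides the tray wall has a finger gap 46 mm wide, open outwards and down to the floor, centred at x -20 mm.
- tray_handle (a point): Centre of the cutout's handle part, where board_handle lies when packed; same axes as tray_seat. The fixed tray is brown moulded board, 190 x 108 mm, 18 mm high; its dark-lined cutout has the board's outline with 2.5 mm play all round, is 14 mm deep, its floor 4 mm above the table, so the packed board stands 4 mm proud.
- mat: Flat grey mat fixed on the table, 260 mm along x, 200 mm along y, 3 mm thick; origin at the centre of its underside.
- rack_top (a point): Fixed light-wood rack, base 156 x 100 mm; the point is at its centre, 40 mm above the table, level with the fence tops. Two slots run along its y at x -38 and +38 mm, each 23 mm wide, floor 10 mm above the table; end stops, tops 22 mm above the table, stand 70 mm apart. Each board stands in a slot with its blunt end on the slot floor.
- plain_board_center (a point): Centre of the other board, to be left alone in the rack's other slot: same marble, 18 mm thick, 140 mm tall, wide part 64 x 90 mm, but its 28 mm wide handle is in the middle. Axes as for the board.
- goblet: Bystander: pale solid stone goblet, 108 mm high, 86 mm wide at the top; origin at the centre of its foot, z up.
- tumbler: Bystander: marble tumbler, 85 mm high, 72 mm wide; origin at the centre of its foot, z up.
- bud_vase: Bystander: reddish stone vase, 125 mm high, 80 mm wide; origin at the centre of its foot, z up.
Things that resemble listed ones, but are neither listed nor needed, are in the scene too. What is shaped like the part that bears plain_board_center but green is not meant.

How it is judged:
By the outcome, as a careful person would: the job done as asked, in the order asked, and still so for the second after the job is handed in, with the robot touching nothing.
It also fails if it takes over 72 s, if anything falls off the work surface, if the arm or the gripper's body presses on something with over 40 N, if the wrist force passes 120 N, or if a joint passes its speed limit or range.

## Working session

There is one attempt and no reset: what is moved stays moved. The work goes in short steps, Python scripts to look and compute and a tool call to move; the robot and the scene stay as the last step left them, time stands still between calls to the robot, and variables do not carry over. Pictures are saved under pics/ and viewed, and the job is handed in when it is done.

Besides the shell and the picture viewer there is one more tool, called after "Request:" as name(argument=value, ...), one argument or row to a line, values as JSON. play_rows: Moves the arm, as the interface text tells. Its arguments: {"type":"object","properties":{"rows":{"type":"array","items":{"type":"array"}}},"required":["rows"]}

```bash
ls; mkdir -p pics; python3 - <<'E'
from rig import ctrl
import cv2,pickle
for n in ["scene","top","wrist"]:
    c=ctrl.capture(n); cv2.imwrite(f"pics/{n}0.png",c["image"]); print(n,c["shot"],c["origin"],c["rotation"],c["camera_matrix"],c["D"])
    pickle.dump(c,open(f"{n}0.pkl","wb"))
print(ctrl.state())
E
```

```text
pics
scene 1 [ 0.92613472 -0.49703232  0.77320441] [-0.34920975  0.88914712  0.27398747 -0.11135898] [[361.31278084   0.         317.30190468]
 [  0.         361.31278084 196.21372019]
 [  0.           0.           1.        ]] [-0.05299475  0.          0.          0.          0.        ]
top 2 [0.39597085 0.04402121 1.1921301 ] [ 0.05785505 -0.69807364  0.7120497  -0.04828263] [[446.42412457   0.         319.44496547]
 [  0.         446.42412457 199.63073014]
 [  0.           0.           1.        ]] [-0.07737183  0.          0.          0.          0.        ]
wrist 3 [ 0.32003138 -0.51314283  0.38449898] [ 0.11202223  0.83571671 -0.53279396 -0.07182755] [[327.31580608   0.         317.45958984]
 [  0.         327.31580608 204.92041891]
 [  0.           0.           1.        ]] [-0.06171847  0.          0.          0.          0.        ]
{'time': 0.15, 'joint_positions': array([-1.22040354e+00,  1.31013973e-01,  1.48903355e+00, -5.21419203e-05,
        1.52295204e+00, -8.53968202e-02]), 'dq': array([ 0.00022599, -0.00093783, -0.00270011,  0.00039513,  0.00085436,
       -0.00025859]), 'joint_torque': array([-8.22353991e-05, -5.60474825e+01, -4.92335129e+01,  7.68856821e-02,
        3.05412873e-02, -9.06820082e-05]), 'eef_pos': array([ 0.25313269, -0.54351749,  0.21781027]), 'orientation': array([-4.06656597e-04,  8.43246089e-01, -5.37527244e-01, -5.74587812e-04]), 'force': array([ 0.8807732 , -0.29746972,  0.73643053]), 'wrist_torque': array([-0.07480177, -0.00925178,  0.01760368]), 'opening': 0.09280286740089475}
```

View pics/scene0.png

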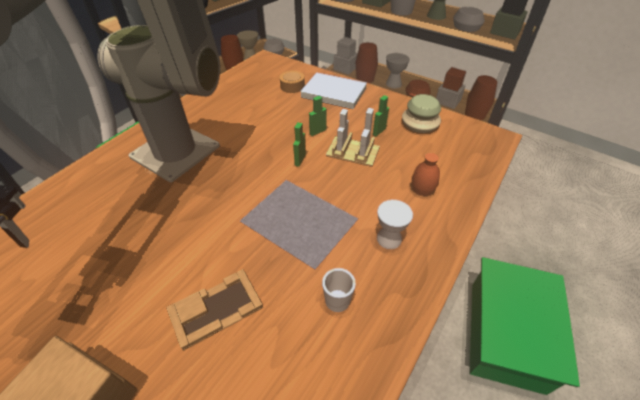

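View pics/top0.png

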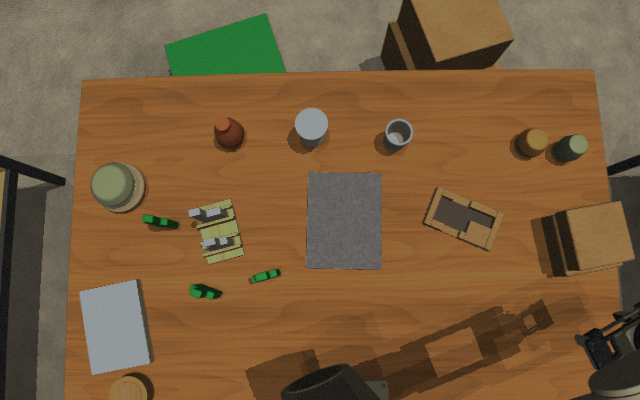

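View pics/wrist0.png

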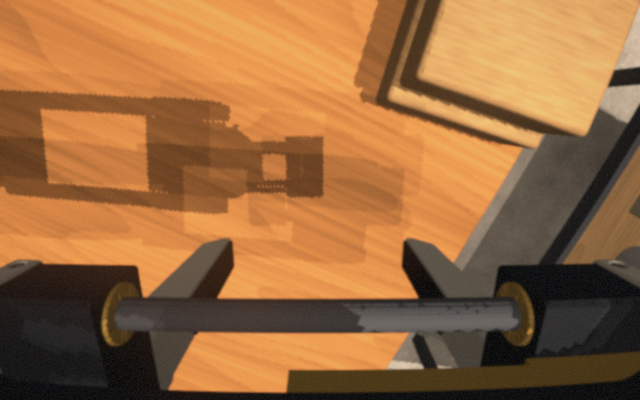

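```bash
cat > h.py <<'E'
import numpy as np,cv2,pickle
from scipy.spatial.transform import Rotation as R
def rot(q): return R.from_quat(q,scalar_first=True).as_matrix() if np.ndim(q)==1 else np.array(q)
def toW(c,p): return rot(c["rotation"])@np.array(p)+c["origin"]
def ray(c,uv):
    p=cv2.undistortPoints(np.array(uv,float).reshape(-1,1,2),c["camera_matrix"],np.array(c["D"]))[:,0]
    return (rot(c["rotation"])@np.c_[p,np.ones(len(p))].T).T
def plane(c,uv,z):
    d=ray(c,uv); o=np.array(c["origin"]); return o+d*((z-o[2])/d[:,2])[:,None]
def proj(c,X):
    Rm=rot(c["rotation"]); r=cv2.Rodrigues(Rm.T)[0]; t=-Rm.T@np.array(c["origin"])
    return cv2.projectPoints(np.array(X,float).reshape(-1,3),r,t,c["camera_matrix"],np.array(c["D"]))[0][:,0]
E
python3 - <<'E'
from rig import ctrl
from h import *
for n in ["scene","top"]:
    c=ctrl.capture(n); pickle.dump(c,open(f"{n}1.pkl","wb"))
    for t in ["board_center","board_handle","board_grip","plain_board_center","tray_seat","tray_handle","mat","rack_top","goblet","tumbler","bud_vase"]:
        try:
            for d in ctrl.spot_in(c,t)[:4]: 
                w=toW(c,d["xyz"]);print(n,t,round(d["conf"],2),w.round(3),proj(c,w).round(0))
        except Exception as e: print(n,t,e)
c=pickle.load(open("top1.pkl","rb"))["image"]
a=cv2.resize(c[185:275,180:260],None,fx=7,fy=6.6,interpolation=cv2.INTER_CUBIC)
cv2.imwrite("pics/rt.png",a[:600])
cv2.imwrite("pics/tt.png",cv2.resize(c[175:260,410:515],None,fx=7,fy=7,interpolation=cv2.INTER_CUBIC))
c=pickle.load(open("scene1.pkl","rb"))["image"]
cv2.imwrite("pics/rs.png",cv2.resize(c[85:175,285:405],None,fx=6.6,fy=6.6,interpolation=cv2.INTER_CUBIC))
E
```

```text
scene board_center 0.81 [0.54  0.34  0.096] [[369. 131.]]
scene board_handle 0.63 [0.542 0.337 0.097] [[369. 131.]]
scene board_grip 0.66 [0.538 0.336 0.099] [[367. 130.]]
scene plain_board_center 0.82 [0.47  0.3   0.091] [[342. 131.]]
scene plain_board_center 0.72 [0.346 0.337 0.068] [[316. 118.]]
scene plain_board_center 0.68 [0.539 0.336 0.099] [[368. 130.]]
scene plain_board_center 0.63 [0.527 0.46  0.068] [[382. 118.]]
scene tray_seat 0.9 [ 0.52  -0.333  0.007] [[212. 310.]]
scene tray_seat 0.42 [ 0.532 -0.021  0.004] [[298. 224.]]
scene tray_seat 0.41 [0.761 0.059 0.108] [[393. 217.]]
scene tray_handle 0.96 [ 0.525 -0.334  0.016] [[213. 309.]]
scene rack_top 0.97 [0.504 0.302 0.008] [[351. 155.]]
scene rack_top 0.16 [ 0.531 -0.019  0.004] [[299. 223.]]
scene goblet 0.7 [0.761 0.063 0.106] [[394. 216.]]
scene tumbler 0.68 [ 0.526 -0.334  0.013] [[214. 310.]]
scene tumbler 0.66 [ 0.741 -0.146  0.06 ] [[340. 287.]]
scene bud_vase 0.7 [0.763 0.273 0.074] [[426. 176.]]
top board_center 0.88 [0.531 0.335 0.1  ] [[208. 214.]]
top board_center 0.29 [0.752 0.076 0.111] [[310. 124.]]
top board_handle 0.73 [0.532 0.343 0.099] [[205. 214.]]
top board_grip 0.56 [0.528 0.337 0.102] [[207. 215.]]
top plain_board_center 0.91 [0.455 0.311 0.103] [[217. 244.]]
top plain_board_center 0.83 [0.344 0.345 0.09 ] [[204. 290.]]
top plain_board_center 0.62 [0.379 0.186 0.088] [[268. 275.]]
top plain_board_center 0.61 [0.515 0.459 0.09 ] [[160. 222.]]
top tray_seat 0.82 [ 0.519 -0.324  0.012] [[463. 217.]]
top tray_handle 0.74 [ 0.512 -0.32   0.01 ] [[462. 220.]]
top mat 0.57 [ 0.518 -0.005 -0.   ] [[344. 221.]]
top rack_top 0.68 [0.496 0.313 0.009] [[225. 231.]]
top goblet 0.94 [0.75  0.078 0.11 ] [[310. 125.]]
top goblet 0.3 [ 0.515 -0.321  0.012] [[462. 219.]]
top goblet 0.18 [0.744 0.292 0.083] [[228. 133.]]
top tumbler 0.97 [ 0.745 -0.15   0.051] [[397. 132.]]
top bud_vase 0.66 [0.741 0.291 0.08 ] [[228. 134.]]
```

View pics/rt.png

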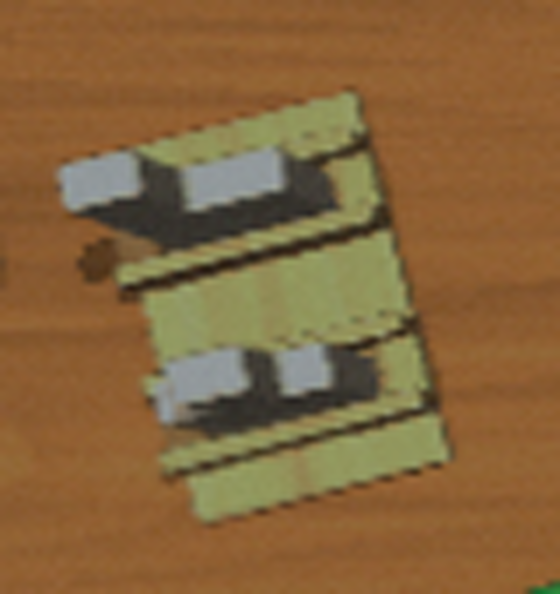

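View pics/rs.png

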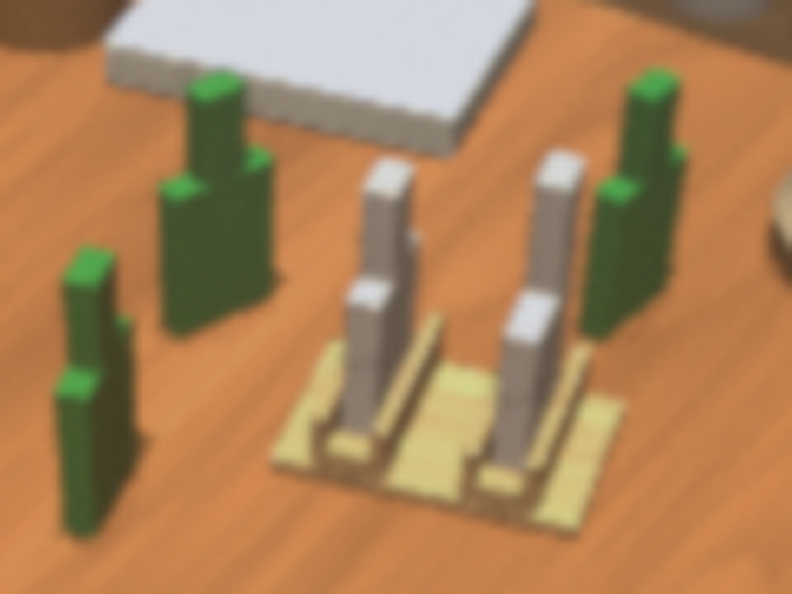

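View pics/tt.png

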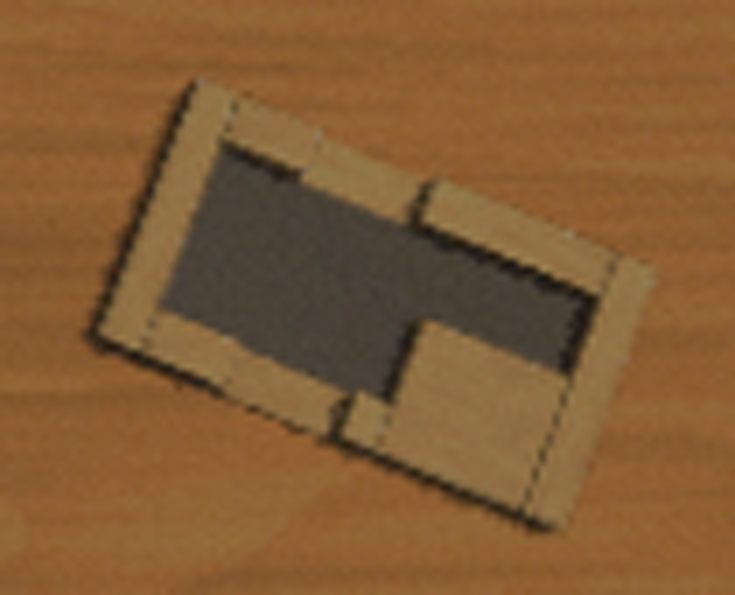

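```bash
cat > fit1.py <<'E'
from h import *
from scipy.optimize import least_squares
T=pickle.load(open("top1.pkl","rb"));S=pickle.load(open("scene1.pkl","rb"))
t=lambda L:np.array([(180+(u+.5)/7-.5,185+(v+.5)/6.6-.5) for u,v in L])
s=lambda L:np.array([(285+(u+.5)/6.6-.5,85+(v+.5)/6.6-.5) for u,v in L])
# order (+x+y),(+x-y),(-x-y),(-x+y)
tt=np.r_[t([(60,165),(135,150),(145,195),(70,212)]),t([(183,170),(280,147),(287,185),(193,210)])]
ss=np.r_[s([(585,155),(575,190),(537,185),(545,150)]),s([(558,297),(545,340),(505,335),(518,292)])]
M=np.array([[9,32,75],[9,4,75],[-9,4,75],[-9,32,75],[9,4,15],[9,-32,15],[-9,-32,15],[-9,4,15]])/1000
def P(p,m=M):
    c,n=np.cos(p[2]),np.sin(p[2]); return m@np.array([[c,n,0],[-n,c,0],[0,0,1]])+[p[0],p[1],.085]
for use in ("T","S","TS"):
    f=lambda p:np.r_[(proj(T,P(p))-tt).ravel() if "T" in use else [], (proj(S,P(p))-ss).ravel() if "S" in use else []]
    r=least_squares(f,[.53,.34,.2]); print(use,r.x.round(4),np.degrees(r.x[2]).round(1),np.abs(r.fun).max().round(2),"handleP",P(r.x,np.array([[0,.018,.05]])).round(4))
# tray corners on top plane z=.018
q=lambda L:np.array([(410+(u+.5)/7-.5,175+(v+.5)/7-.5) for u,v in L])
c=plane(T,q([(195,80),(655,270),(560,530),(95,340)]),.018)
print(c.round(4)); print("center",c.mean(0).round(4),np.linalg.norm(c-np.roll(c,-1,0),axis=1).round(4),
 np.degrees(np.arctan2((c[1]-c[0])[1],(c[1]-c[0])[0])),np.degrees(np.arctan2((c[2]-c[3])[1],(c[2]-c[3])[0])))
m=plane(T,[(308,172),(382,172),(381,269),(306,269)],.003);print("mat",m.round(3),m.mean(0))
E
python3 fit1.py
```

```text
T [0.5336 0.3348 0.2366] 13.6 0.66 handleP [[0.5294 0.3523 0.135 ]]
S [0.5349 0.3332 0.3048] 17.5 0.61 handleP [[0.5295 0.3504 0.135 ]]
TS [0.534  0.3345 0.263 ] 15.1 0.98 handleP [[0.5293 0.3519 0.135 ]]
[[ 0.6042 -0.2582  0.018 ]
 [ 0.5272 -0.431   0.018 ]
 [ 0.4296 -0.3871  0.018 ]
 [ 0.5053 -0.2144  0.018 ]]
center [ 0.5166 -0.3227  0.018 ] [0.1892 0.107  0.1885 0.1081] -114.01370503703049 -113.67919792811715
mat [[ 0.653  0.088  0.003]
 [ 0.649 -0.113  0.003]
 [ 0.388 -0.1    0.003]
 [ 0.392  0.097  0.003]] [ 0.52026836 -0.00692531  0.003     ]
```

```bash
cat >> h.py <<'E'
def alpha(s): 
    x=rot(s["orientation"])[:,0]; return np.degrees(np.arctan2(x[1],x[0]))
def delta(s,pos,al=None):
    """tool-frame shift & twist to world pos, tool x heading al deg"""
    Rm=rot(s["orientation"]); d=Rm.T@(np.array(pos)-s["eef_pos"])
    tw=0 if al is None else -np.radians((al-alpha(s)+180)%360-180)
    print("pos",np.round(s["eef_pos"],4),"alpha",round(alpha(s),2),"shift",d.round(4),"twist",round(tw,4),"open",round(s["opening"],4),"F",np.round(s["force"],1),"t",round(s["time"],2),"q",np.round(s["joint_positions"],2),"tilt",Rm[:2,2].round(4))
E
python3 -c "
from rig import ctrl;from h import *
delta(ctrl.state(),[.5294,.352,.26],104)"
```

```text
pos [ 0.2533 -0.5439  0.2186] alpha -65.03 shift [-0.6956 -0.6285 -0.0413] twist -2.9501 open 0.0932 F [-0.   0.6  0.8] t 1.35 q [-1.22  0.13  1.49 -0.    1.52 -0.09] tilt [-0.      0.0001]
```

Request:
play_rows(
  rows=[
    [0.093, [-0.34, -0.31, -0.04], -1.45],
    [0.093, [-0.34, -0.31, -0.04], -1.45],
    [0.093, [-0.34, -0.31, -0.04], -1.45],
    [0.093, [-0.34, -0.31, -0.04], -1.45],
    [0.093, [-0.34, -0.31, -0.04], -1.45],
    [0.093, [-0.34, -0.31, -0.04], -1.45],
    [0.093, [-0.34, -0.31, -0.04], -1.45],
    [0.093, [-0.34, -0.31, -0.04], -1.45],
    [0.093, [-0.34, -0.31, -0.04], -1.45],
    [0.093, [-0.34, -0.31, -0.04], -1.45],
    [0.093, [-0.34, -0.31, -0.04], -1.45],
    [0.093, [-0.34, -0.31, -0.04], -1.45],
  ],
)

```text
time: 2.55
eef_pos: [0.3907, -0.1051, 0.2586]
orientation: [0.0, 0.988, 0.156, -0.0]
force: [0.2, 0.3, -0.4]
opening: 0.0929
```

```bash
python3 -c "
from rig import ctrl;from h import *
delta(ctrl.state(),[.5294,.352,.26],104)"
```

```text
pos [ 0.3907 -0.1051  0.2586] alpha 17.92 shift [ 0.2726 -0.3923 -0.0016] twist -1.5024 open 0.0929 F [ 0.2  0.3 -0.4] t 2.55 q [-0.39 -0.43  1.92 -0.    1.65 -0.7 ] tilt [-0.     -0.0005]
```

Request:
play_rows(
  rows=[
    [0.093, [0.272, -0.392, -0.002], -1.5],
    [0.093, [0.272, -0.392, -0.002], -1.5],
    [0.093, [0.272, -0.392, -0.002], -1.5],
    [0.093, [0.272, -0.392, -0.002], -1.5],
    [0.093, [0.272, -0.392, -0.002], -1.5],
    [0.093, [0.272, -0.392, -0.002], -1.5],
    [0.093, [0.272, -0.392, -0.002], -1.5],
    [0.093, [0.272, -0.392, -0.002], -1.5],
    [0.093, [0.272, -0.392, -0.002], -1.5],
    [0.093, [0.272, -0.392, -0.002], -1.5],
    [0.093, [0.272, -0.392, -0.002], -1.5],
    [0.093, [0.272, -0.392, -0.002], -1.5],
    [0.093, [0.272, -0.392, -0.002], -1.5],
    [0.093, [0.272, -0.392, -0.002], -1.5],
  ],
)

```text
time: 3.95
eef_pos: [0.5284, 0.3504, 0.2609]
orientation: [0.0, 0.617, 0.787, 0.0]
force: [0.5, 0.3, 0.6]
opening: 0.0932
```

```bash
python3 -c "
from rig import ctrl;from h import *
s=ctrl.state();delta(s,[.5294,.352,.127],104)
c=ctrl.capture('wrist');pickle.dump(c,open('w1.pkl','wb'))
im=c['image'].copy()
M=np.array([[9,32,75],[9,4,75],[-9,4,75],[-9,32,75],[9,4,15],[9,-32,15],[-9,-32,15],[-9,4,15]])/1000
a=np.radians(14.);X=M@np.array([[np.cos(a),np.sin(a),0],[-np.sin(a),np.cos(a),0],[0,0,1]])+[.5336,.3346,.085]
im=cv2.resize(im,None,fx=1.25,fy=1.25)
for p in proj(c,X): cv2.circle(im,tuple(int(v) for v in p*1.25),3,(0,0,255),1)
p=proj(c,[s['eef_pos']])[0]*1.25;cv2.circle(im,tuple(int(v) for v in p),4,(255,0,0),1)
cv2.imwrite('pics/w1.png',im)"
```

```text
pos [0.5284 0.3504 0.2609] alpha 103.76 shift [0.0013 0.0013 0.1339] twist -0.0041 open 0.0932 F [0.5 0.3 0.6] t 3.95 q [ 0.5   0.21  1.32 -0.    1.61 -1.31] tilt [ 0.0003 -0.0001]
```

View pics/w1.png

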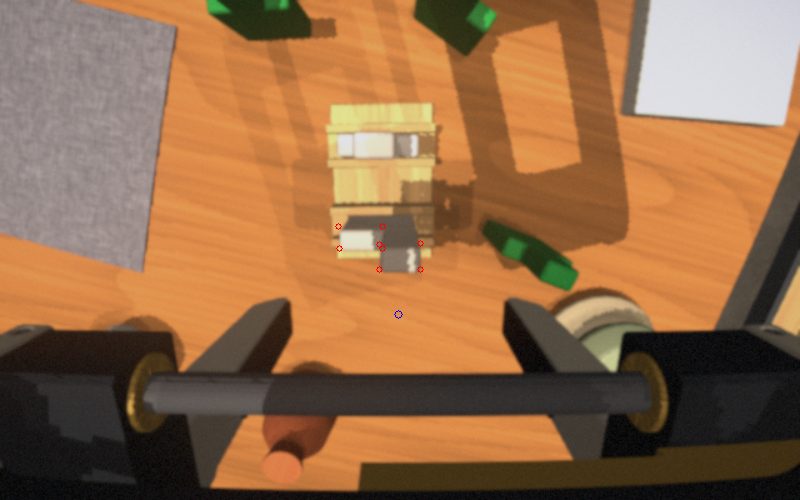

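```bash
python3 -c "
from h import *
c=pickle.load(open('w1.pkl','rb'))
im=cv2.resize(c['image'][70:230,250:365],None,fx=5,fy=3.75*1.0,interpolation=cv2.INTER_CUBIC)
im=cv2.resize(c['image'][155:230,260:350],None,fx=8,fy=8,interpolation=cv2.INTER_CUBIC)
M=np.array([[9,32,75],[9,4,75],[-9,4,75],[-9,32,75],[9,4,15],[9,-32,15],[-9,-32,15],[-9,4,15]])/1000
a=np.radians(14.);X=M@np.array([[np.cos(a),np.sin(a),0],[-np.sin(a),np.cos(a),0],[0,0,1]])+[.5336,.3346,.085]
for p in proj(c,X): cv2.circle(im,tuple(int(v) for v in (p-[260,155]+.5)*8),3,(0,0,255),1)
cv2.imwrite('pics/w1b.png',im)"
```

```text
(no output)
```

View pics/w1b.png

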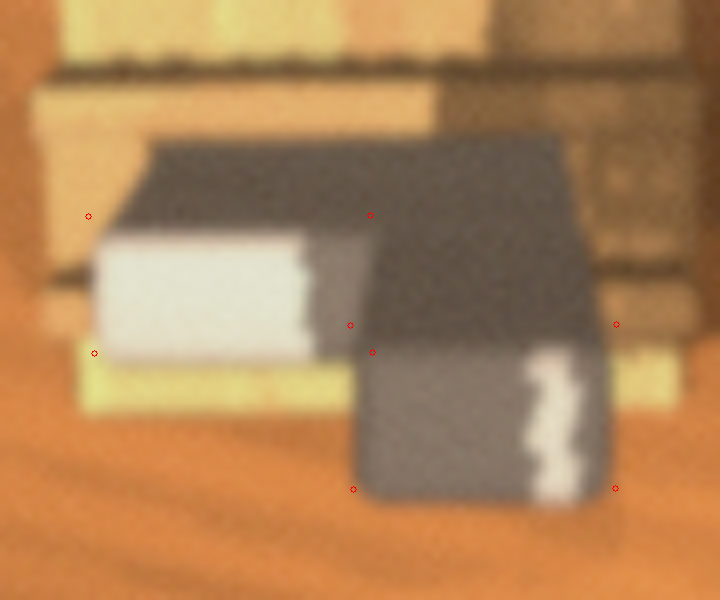

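Request:
play_rows(
  rows=[
    [0.093, [0.001, 0.002, 0.03], 0],
    [0.093, [0.001, 0.002, 0.06], 0],
    [0.093, [0.001, 0.002, 0.09], 0],
    [0.093, [0.001, 0.002, 0.11], 0],
    [0.093, [0.001, 0.002, 0.125], 0],
    [0.093, [0.001, 0.002, 0.133], 0],
    [0.093, [0.001, 0.002, 0.134], 0],
    [0.093, [0.001, 0.002, 0.134], 0],
  ],
)

```text
time: 4.8
eef_pos: [0.5303, 0.3538, 0.1277]
orientation: [0.0, 0.616, 0.788, 0.001]
force: [0.5, 0.4, 0.9]
opening: 0.0931
```

```bash
python3 -c "
from rig import ctrl;from h import *
s=ctrl.state();delta(s,[.5304,.352,.127],104)
c=ctrl.capture('wrist');cv2.imwrite('pics/w2.png',c['image'])
c=ctrl.capture('scene');cv2.imwrite('pics/s2.png',cv2.resize(c['image'][30:190,260:440],None,fx=4,fy=3.7))"
```

```text
pos [0.5303 0.3538 0.1277] alpha 103.97 shift [-0.0017 -0.0003  0.0007] twist -0.0005 open 0.0931 F [0.5 0.4 0.9] t 4.8 q [ 0.51  0.28  1.48 -0.    1.38 -1.31] tilt [0.0013 0.0007]
```

View pics/w2.png

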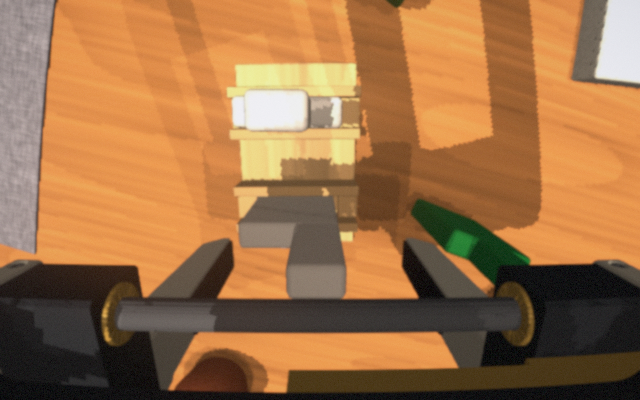

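View pics/s2.png

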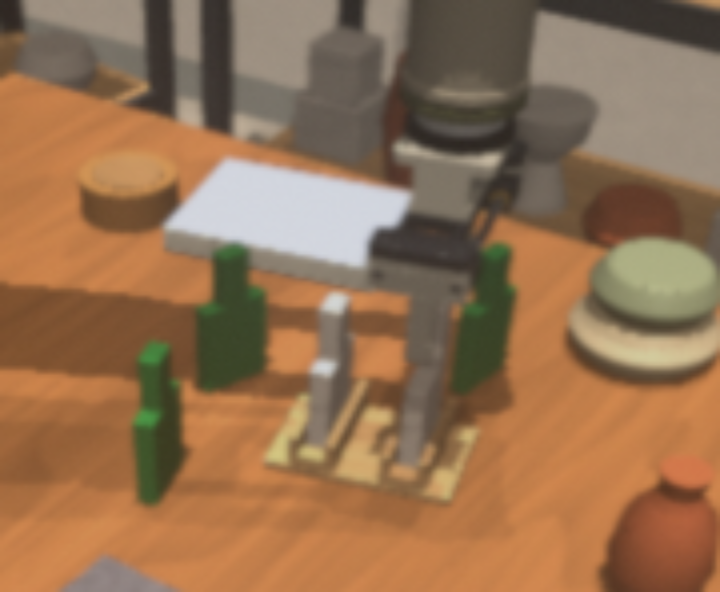

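Request:
play_rows(
  rows=[
    [0.04, [0, 0, 0], 0],
    [0.03, [0, 0, 0], 0],
    [0.02, [0, 0, 0], 0],
    [0.02, [0, 0, 0], 0],
    [0.02, [0, 0, 0], 0],
    [0.02, [0, 0, 0], 0],
    [0.02, [0, 0, 0], 0],
    [0.02, [0, 0, 0], 0],
    [0.02, [0, 0, 0], 0],
    [0.02, [0, 0, 0], 0],
  ],
)

```text
time: 5.9
eef_pos: [0.5297, 0.3536, 0.1266]
orientation: [-0.0, 0.616, 0.788, 0.0]
force: [0.7, 0.1, -0.6]
opening: 0.0278
```

```bash
python3 -c "
from rig import ctrl;from h import *
s=ctrl.state();delta(s,[.5304,.352,.127],104)"
```

```text
pos [0.5297 0.3536 0.1266] alpha 103.99 shift [-0.0018  0.0003 -0.0004] twist -0.0001 open 0.0278 F [ 0.7  0.1 -0.6] t 5.9 q [ 0.51  0.29  1.48  0.    1.37 -1.31] tilt [-0.      0.0001]
```

Request:
play_rows(
  rows=[
    [0.02, [0, 0, -0.01], 0],
    [0.02, [0, 0, -0.025], 0],
    [0.02, [0, 0, -0.05], 0],
    [0.02, [0, 0, -0.08], 0],
    [0.02, [0, 0, -0.08], 0],
    [0.02, [0, 0, -0.08], 0],
  ],
)

```text
time: 6.5
eef_pos: [0.5303, 0.354, 0.208]
orientation: [0.001, 0.616, 0.788, 0.001]
force: [1.0, 0.0, -3.5]
opening: 0.0276
```

```bash
python3 -c "
from rig import ctrl;from h import *
s=ctrl.state();delta(s,[.545,.15,.2],90);delta(s,[.431,.011,.18],90)
c=ctrl.capture('scene');cv2.imwrite('pics/s3.png',cv2.resize(c['image'][30:190,260:440],None,fx=4,fy=3.7))"
```

```text
pos [0.5303 0.354  0.208 ] alpha 103.99 shift [-0.2015 -0.0351  0.0077] twist 0.2442 open 0.0276 F [ 1.   0.  -3.5] t 6.5 q [ 0.51  0.23  1.39 -0.    1.51 -1.31] tilt [0.0024 0.0013]
pos [0.5303 0.354  0.208 ] alpha 103.99 shift [-0.3088 -0.1794  0.0273] twist 0.2442 open 0.0276 F [ 1.   0.  -3.5] t 6.5 q [ 0.51  0.23  1.39 -0.    1.51 -1.31] tilt [0.0024 0.0013]
```

View pics/s3.png

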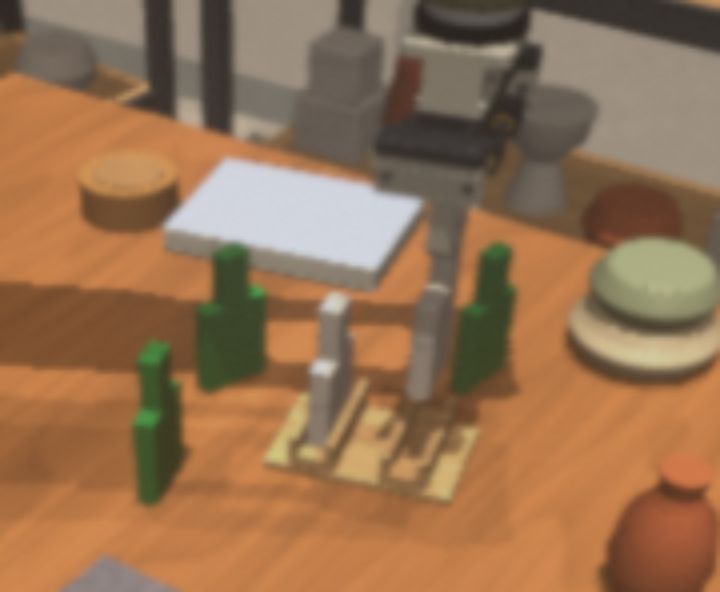

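Board is lifted, hanging upright. Carry it to the mat.

Request:
play_rows(
  rows=[
    [0.02, [-0.02, -0.0035, 0], 0],
    [0.02, [-0.05, -0.009, 0], 0],
    [0.02, [-0.09, -0.016, 0], 0],
    [0.02, [-0.13, -0.023, 0], 0.05],
    [0.02, [-0.17, -0.03, 0], 0.12],
    [0.02, [-0.2, -0.045, 0], 0.2],
    [0.02, [-0.23, -0.08, 0], 0.244],
    [0.02, [-0.26, -0.115, 0.01], 0.244],
    [0.02, [-0.285, -0.15, 0.02], 0.244],
    [0.02, [-0.3, -0.17, 0.027], 0.244],
    [0.02, [-0.309, -0.179, 0.03], 0.244],
    [0.02, [-0.309, -0.179, 0.03], 0.244],
    [0.02, [-0.309, -0.179, 0.03], 0.244],
    [0.02, [-0.309, -0.179, 0.03], 0.244],
  ],
)

```text
time: 7.95
eef_pos: [0.4314, 0.0112, 0.1769]
orientation: [0.0, 0.707, 0.707, 0.0]
force: [-0.1, -0.2, -3.1]
opening: 0.0277
```

```bash
python3 -c "
from rig import ctrl;from h import *
s=ctrl.state();delta(s,[.431,.011,.1196],90)
c=ctrl.capture('scene');cv2.imwrite('pics/s4.png',cv2.resize(c['image'][120:290,200:400],None,fx=4,fy=3.5))
c=ctrl.capture('top');cv2.imwrite('pics/t4.png',c['image'])"
```

```text
pos [0.4314 0.0112 0.1769] alpha 90.06 shift [-0.0003 -0.0005  0.0573] twist 0.001 open 0.0277 F [-0.1 -0.2 -3.1] t 7.95 q [-0.09 -0.32  1.99  0.    1.48 -1.67] tilt [0.0005 0.0004]
```

View pics/s4.png

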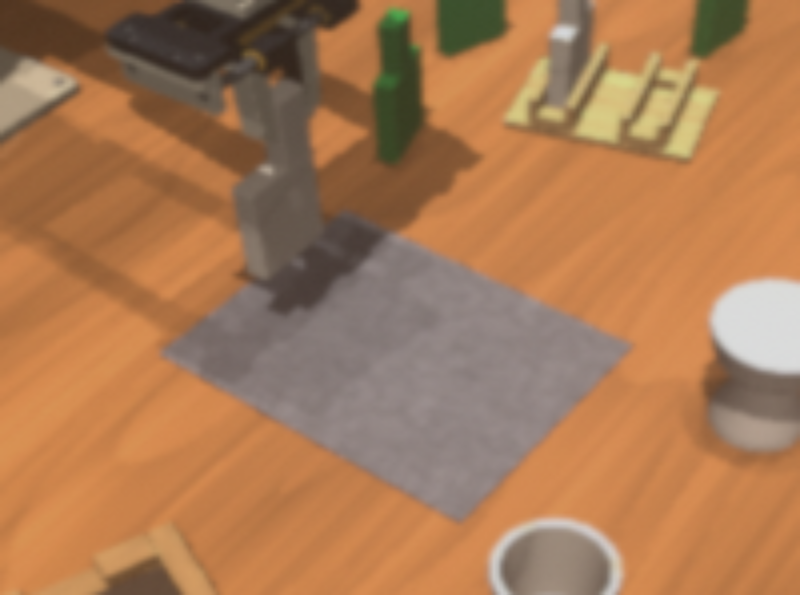

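View pics/t4.png

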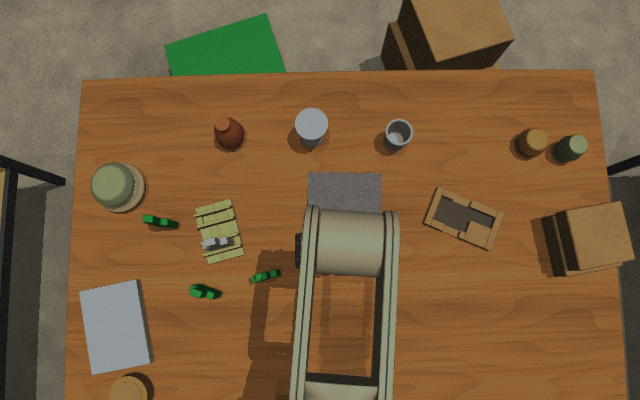

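Request:
play_rows(
  rows=[
    [0.02, [0, 0, 0.015], 0],
    [0.02, [0, 0, 0.03], 0],
    [0.02, [0, 0, 0.043], 0],
    [0.02, [0, 0, 0.05], 0],
    [0.02, [0, 0, 0.054], 0],
    [0.02, [0, 0, 0.056], 0],
    [0.02, [0, 0, 0.057], 0],
    [0.02, [0, 0, 0.057], 0],
  ],
)

```text
time: 8.85
eef_pos: [0.4311, 0.0104, 0.1201]
orientation: [0.0, 0.707, 0.707, 0.0]
force: [0.4, 0.9, -3.2]
opening: 0.0279
```

```bash
python3 -c "
from rig import ctrl;from h import *
s=ctrl.state();delta(s,[.431,.011,.1196],90)"
```

```text
pos [0.4311 0.0104 0.1201] alpha 90.01 shift [ 0.0006 -0.0001  0.0005] twist 0.0001 open 0.0279 F [ 0.4  0.9 -3.2] t 8.85 q [-0.09 -0.28  2.06  0.    1.36 -1.67] tilt [ 0.0008 -0.0001]
```

Request:
play_rows(
  rows=[
    [0.02, [0, 0, 0.0005], 0],
    [0.02, [0, 0, 0.001], 0],
    [0.02, [0, 0, 0.001], 0],
  ],
)

```text
time: 9.15
eef_pos: [0.4313, 0.0104, 0.1196]
orientation: [0.001, 0.707, 0.707, 0.0]
force: [-1.1, 0.0, 3.3]
opening: 0.0283
```

```bash
python3 -c "
from rig import ctrl;from h import *
s=ctrl.state();delta(s,[.431,.011,.1196],90)"
```

```text
pos [0.4313 0.0104 0.1196] alpha 90.01 shift [ 0.0006 -0.0003 -0.    ] twist 0.0002 open 0.0283 F [-1.1  0.   3.3] t 9.15 q [-0.09 -0.28  2.06  0.    1.36 -1.67] tilt [ 0.0014 -0.0001]
```

Request:
play_rows(
  rows=[
    [0.02, [0, 0.0032, -0.0001], 0],
    [0.02, [0, 0.0065, -0.0002], 0],
    [0.02, [0, 0.0098, -0.0002], 0],
    [0.02, [0, 0.013, -0.0001], 0],
    [0.02, [0, 0.0163, 0.0], 0],
    [0.02, [0, 0.0196, 0.0003], 0],
    [0.02, [0, 0.0228, 0.0006], 0],
    [0.02, [0, 0.0261, 0.001], 0],
    [0.02, [0, 0.0293, 0.0015], 0],
    [0.02, [0, 0.0325, 0.0021], 0],
    [0.02, [0, 0.0325, 0.0021], 0],
  ],
)

```text
time: 10.25
eef_pos: [0.464, 0.0105, 0.1174]
orientation: [0.0, 0.707, 0.707, 0.0]
force: [-1.2, 0.3, 5.1]
opening: 0.0279
```

```bash
python3 -c "
from rig import ctrl;from h import *
s=ctrl.state();delta(s,[.431,.011,.1196],90)
c=ctrl.capture('scene');cv2.imwrite('pics/s5.png',cv2.resize(c['image'][120:270,200:380],None,fx=4.4,fy=4,interpolation=cv2.INTER_CUBIC))
c=ctrl.capture('wrist');cv2.imwrite('pics/w5.png',c['image'])"
```

```text
pos [0.464  0.0105 0.1174] alpha 90.01 shift [ 0.0005 -0.033  -0.0023] twist 0.0002 open 0.0279 F [-1.2  0.3  5.1] t 10.25 q [-0.09 -0.17  1.98  0.    1.34 -1.66] tilt [ 0.0011 -0.0001]
```

View pics/s5.png

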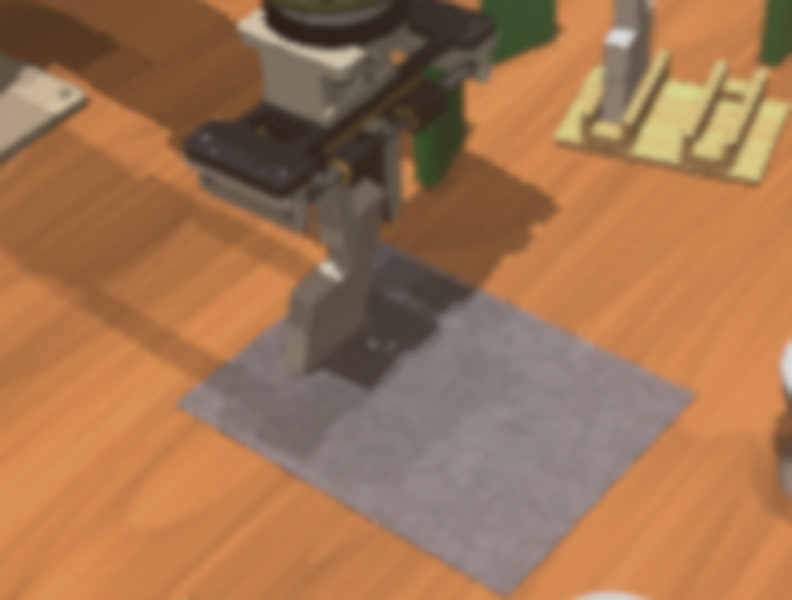

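View pics/w5.png

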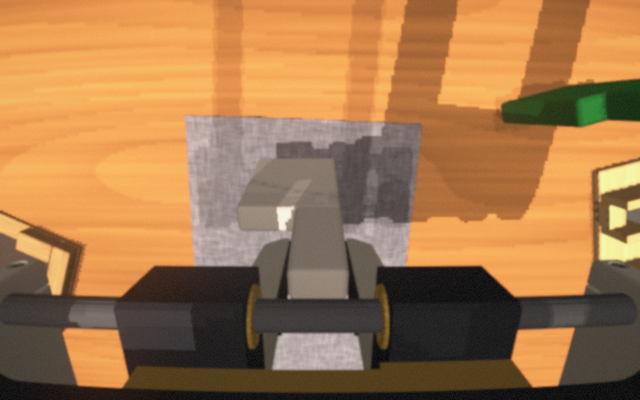

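```bash
cat >> h.py <<'E'
OUT=np.array([[-32,0],[32,0],[32,150],[4,150],[4,90],[-32,90]])/1000
def overlay(c,im,off,sc,th,xp=.4402,yc=-.0075,zp=.003,col=(0,0,255)):
    t=np.radians(th)
    for xx,cc in ((.009,(0,0,255)),(-.009,(255,0,0))):
        X=[]
        for y,z in OUT:
            a=xx-.009 # relative to pivot edge at +x
            X.append([xp+a*np.cos(t)+z*np.sin(t), yc+y, zp-a*np.sin(t)+z*np.cos(t)])
        p=(proj(c,X)-off)*sc
        cv2.polylines(im,[p.astype(int)],True,cc,1)
    return im
E
python3 -c "
from rig import ctrl;from h import *
c=ctrl.capture('scene');im=cv2.resize(c['image'][120:270,200:380],None,fx=4,fy=4,interpolation=cv2.INTER_CUBIC)
cv2.imwrite('pics/s6.png',overlay(c,im,[200,120],4,15))"
```

```text
(no output)
```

View pics/s6.png

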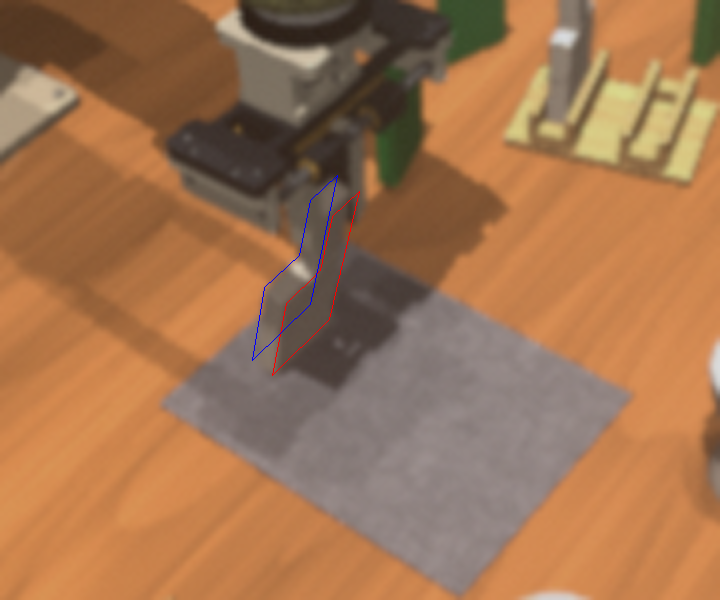

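Request:
play_rows(
  rows=[
    [0.02, [0, 0.0053, 0.0012], 0],
    [0.02, [0, 0.0106, 0.0025], 0],
    [0.02, [0, 0.0158, 0.0041], 0],
    [0.02, [0, 0.021, 0.006], 0],
    [0.02, [0, 0.026, 0.008], 0],
    [0.02, [0, 0.031, 0.0103], 0],
    [0.02, [0, 0.0358, 0.0128], 0],
    [0.02, [0, 0.0405, 0.0155], 0],
    [0.02, [0, 0.0451, 0.0183], 0],
    [0.02, [0, 0.0496, 0.0214], 0],
    [0.02, [0, 0.0539, 0.0247], 0],
    [0.02, [0, 0.0582, 0.0282], 0],
    [0.02, [0, 0.0582, 0.0282], 0],
  ],
)

```text
time: 11.7
eef_pos: [0.5246, 0.0105, 0.0904]
orientation: [0.002, 0.707, 0.707, 0.002]
force: [3.1, 0.7, 7.0]
opening: 0.0279
```

```bash
python3 -c "
from rig import ctrl;from h import *
s=ctrl.state();delta(s,[.431,.011,.1196],90)
c=ctrl.capture('scene');im=cv2.resize(c['image'][120:270,200:380],None,fx=4,fy=4,interpolation=cv2.INTER_CUBIC)
cv2.imwrite('pics/s7.png',overlay(c,im,[200,120],4,45))"
```

```text
pos [0.5246 0.0105 0.0904] alpha 90.01 shift [ 0.0006 -0.0934 -0.0298] twist 0.0002 open 0.0279 F [3.1 0.7 7. ] t 11.7 q [-0.08  0.02  1.84  0.    1.27 -1.65] tilt [ 0.0063 -0.0001]
```

View pics/s7.png

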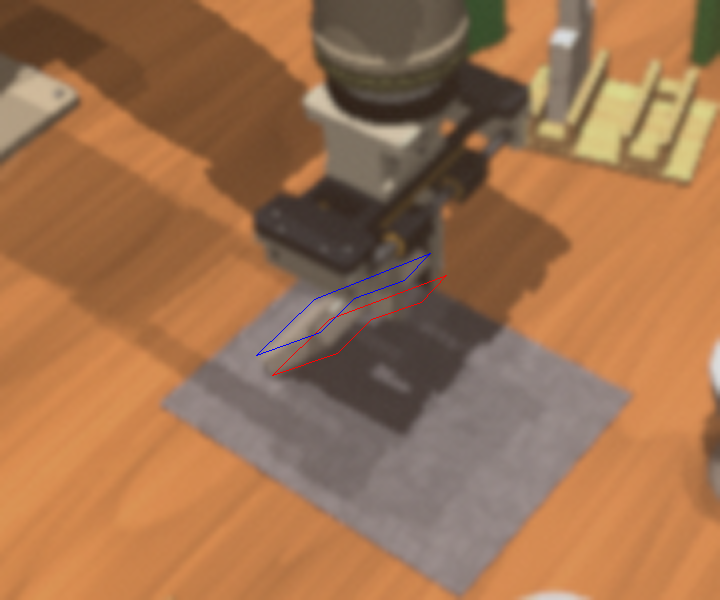

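Request:
play_rows(
  rows=[
    [0.02, [0, 0.004, 0.0037], 0],
    [0.02, [0, 0.0079, 0.0075], 0],
    [0.02, [0, 0.0116, 0.0115], 0],
    [0.02, [0, 0.0151, 0.0156], 0],
    [0.02, [0, 0.0184, 0.0199], 0],
    [0.02, [0, 0.0216, 0.0244], 0],
    [0.02, [0, 0.0245, 0.0289], 0],
    [0.02, [0, 0.0273, 0.0336], 0],
    [0.02, [0, 0.0298, 0.0385], 0],
    [0.02, [0, 0.0322, 0.0434], 0],
    [0.02, [0, 0.0343, 0.0484], 0],
    [0.02, [0, 0.0362, 0.0535], 0],
    [0.02, [0, 0.0362, 0.0535], 0],
  ],
)

```text
time: 13.05
eef_pos: [0.5568, 0.0106, 0.0335]
orientation: [-0.001, 0.707, 0.707, -0.001]
force: [1.1, -0.5, 1.3]
opening: 0.0277
```

```bash
python3 -c "
from rig import ctrl;from h import *
s=ctrl.state();delta(s,[.431,.011,.1196],90)
c=ctrl.capture('scene');im=cv2.resize(c['image'][120:270,200:380],None,fx=4,fy=4,interpolation=cv2.INTER_CUBIC)
cv2.imwrite('pics/s8.png',overlay(c,im,[200,120],4,75))"
```

```text
pos [0.5568 0.0106 0.0335] alpha 90.01 shift [ 0.0004 -0.1259 -0.0858] twist 0.0002 open 0.0277 F [ 1.1 -0.5  1.3] t 13.05 q [-0.07  0.19  1.78  0.    1.18 -1.64] tilt [-0.0021  0.0002]
```

View pics/s8.png

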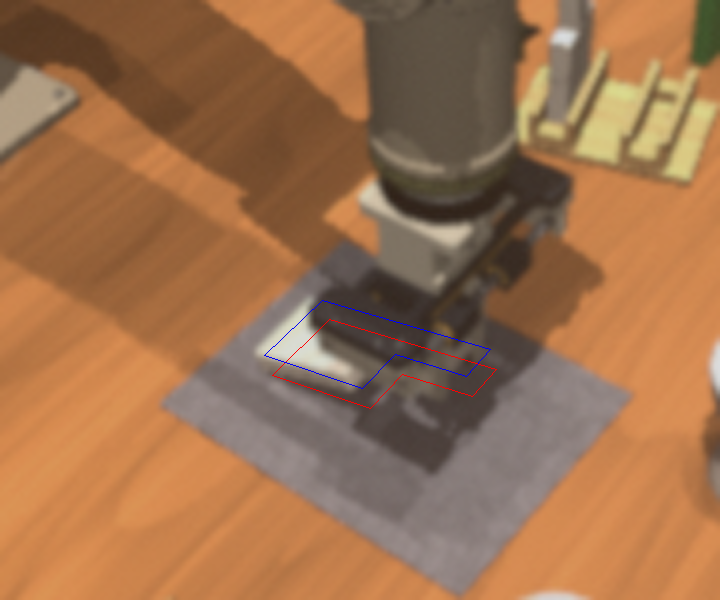

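Request:
play_rows(
  rows=[
    [0.02, [0, 0.0017, 0.0051], 0],
    [0.02, [0, 0.0031, 0.0103], 0],
    [0.02, [0, 0.0043, 0.0156], 0],
    [0.02, [0, 0.0053, 0.021], 0],
    [0.02, [0, 0.006, 0.0255], 0],
    [0.02, [0, 0.006, 0.0255], 0],
    [0.02, [0, 0.006, 0.0255], 0],
  ],
)

```text
time: 13.8
eef_pos: [0.5628, 0.0105, 0.0088]
orientation: [-0.001, 0.707, 0.707, -0.001]
force: [0.2, -0.2, -1.3]
opening: 0.0278
```

```bash
python3 -c "
from rig import ctrl;from h import *
s=ctrl.state();delta(s,[.431,.011,.0045],90)
c=ctrl.capture('wrist');cv2.imwrite('pics/w9.png',c['image'])
s=ctrl.state();delta(s,[.431,.011,.0045],90)"
```

```text
pos [0.5628 0.0105 0.0088] alpha 90.01 shift [ 0.0005 -0.1318  0.0045] twist 0.0002 open 0.0278 F [ 0.2 -0.2 -1.3] t 13.8 q [-0.07  0.24  1.77 -0.    1.13 -1.64] tilt [-0.0017  0.0001]
pos [0.5628 0.0105 0.0088] alpha 90.01 shift [ 0.0005 -0.1318  0.0045] twist 0.0002 open 0.0278 F [ 0.  -0.9 -1.2] t 13.85 q [-0.07  0.24  1.77 -0.    1.13 -1.64] tilt [-0.0016  0.0001]
```

View pics/w9.png

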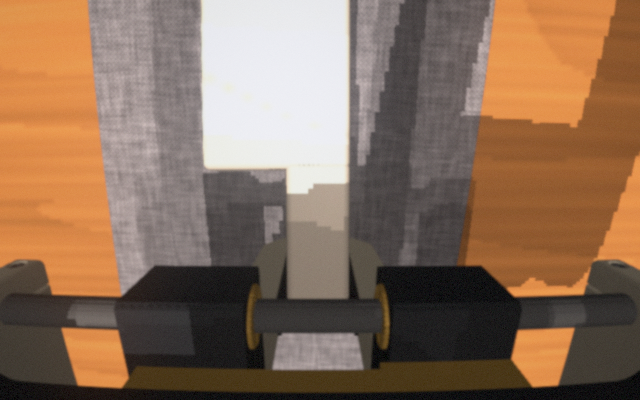

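Request:
play_rows(
  rows=[
    [0.02, [0, 0.0002, 0.0015], 0],
    [0.02, [0, 0.0004, 0.003], 0],
    [0.02, [0, 0.0004, 0.003], 0],
  ],
)

```text
time: 14.15
eef_pos: [0.5637, 0.0105, 0.0061]
orientation: [-0.0, 0.707, 0.707, -0.0]
force: [-0.9, -0.3, -0.3]
opening: 0.0277
```

```bash
python3 -c "
from rig import ctrl;from h import *
s=ctrl.state();delta(s,[.431,.011,.0045],90)"
```

```text
pos [0.5637 0.0105 0.0061] alpha 90.01 shift [ 0.0005 -0.1327  0.0017] twist 0.0002 open 0.0277 F [-0.9 -0.3 -0.3] t 14.15 q [-0.07  0.24  1.77 -0.    1.13 -1.64] tilt [-0.0006  0.    ]
```

Request:
play_rows(
  rows=[
    [0.02, [0, 0, 0.001], 0],
    [0.02, [0, 0, 0.0015], 0],
    [0.02, [0, 0, 0.0015], 0],
  ],
)

```text
time: 14.45
eef_pos: [0.5641, 0.0105, 0.0049]
orientation: [0.0, 0.707, 0.707, 0.0]
force: [-0.7, 0.3, -0.1]
opening: 0.0276
```

```bash
python3 -c "
from rig import ctrl;from h import *
s=ctrl.state();delta(s,[.431,.011,.0045],90)"
```

```text
pos [0.5641 0.0105 0.0049] alpha 90.01 shift [ 0.0005 -0.1331  0.0004] twist 0.0002 open 0.0276 F [-0.7  0.3 -0.1] t 14.45 q [-0.07  0.24  1.77  0.    1.13 -1.64] tilt [0.0001 0.    ]
```

Request:
play_rows(
  rows=[
    [0.02, [0, 0, 0.0006], 0],
    [0.02, [0, 0, 0.0006], 0],
    [0.029, [0, 0, 0.0006], 0],
    [0.031, [0, 0, 0.0006], 0],
    [0.036, [0, 0, 0.0006], 0],
    [0.05, [0, 0, 0.0], 0],
    [0.07, [0, 0, -0.002], 0],
    [0.07, [0, 0, -0.004], 0],
    [0.07, [0, 0, -0.015], 0],
    [0.093, [0, 0, -0.05], 0],
    [0.093, [0, 0, -0.09], 0],
    [0.093, [0, 0, -0.12], 0],
    [0.093, [0, -0.06, -0.15], 0],
    [0.093, [0, -0.06, -0.15], 0],
    [0.093, [0, -0.06, -0.15], 0],
  ],
)

```text
time: 15.95
eef_pos: [0.504, 0.0105, 0.1574]
orientation: [0.001, 0.707, 0.707, 0.001]
force: [1.0, -0.0, -0.1]
opening: 0.0931
```

```bash
python3 -c "
from rig import ctrl;from h import *
s=ctrl.state();delta(s,[.495,-.0075,.1],90)
c=ctrl.capture('scene');pickle.dump(c,open('s10.pkl','wb'));im=cv2.resize(c['image'][120:270,200:380],None,fx=4,fy=4,interpolation=cv2.INTER_CUBIC)
cv2.imwrite('pics/s10.png',overlay(c,im,[200,120],4,90))
c=ctrl.capture('wrist');pickle.dump(c,open('w10.pkl','wb'));cv2.imwrite('pics/w10.png',overlay(c,c['image'].copy(),[0,0],1,90))"
```

```text
pos [0.504  0.0105 0.1574] alpha 90.01 shift [-0.018  -0.0092  0.0574] twist 0.0002 open 0.0931 F [ 1.  -0.  -0.1] t 15.95 q [-0.08 -0.1   1.83 -0.    1.4  -1.65] tilt [ 0.0036 -0.0003]
```

View pics/s10.png

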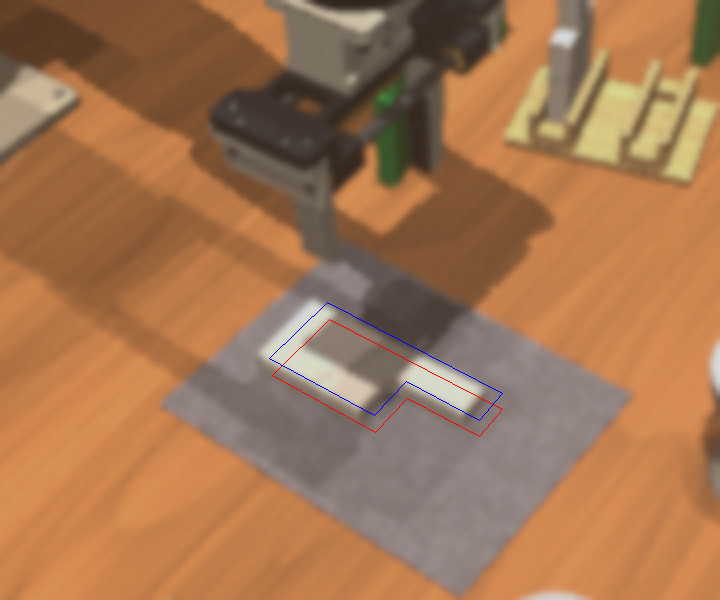

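View pics/w10.png

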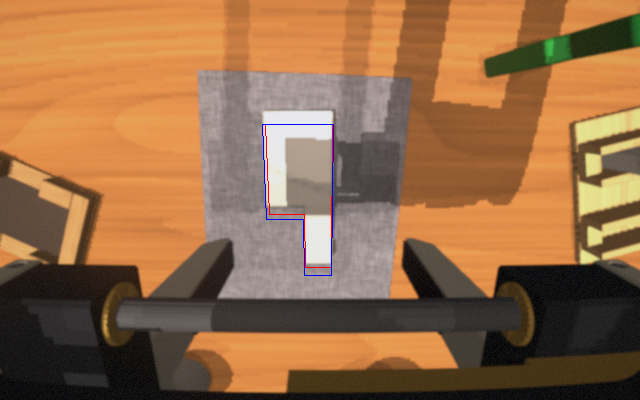

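```bash
python3 -c "
from h import *
c=pickle.load(open('w10.pkl','rb'));im=cv2.resize(c['image'][95:285,250:350],None,fx=6,fy=3.1,interpolation=cv2.INTER_CUBIC)
im=cv2.resize(c['image'][95:285,230:370],None,fx=4,fy=3.1,interpolation=cv2.INTER_CUBIC)
im=cv2.resize(c['image'][97:285,250:350],None,fx=3.15,fy=3.15,interpolation=cv2.INTER_CUBIC)
cv2.imwrite('pics/w10b.png',im)
c=pickle.load(open('s10.pkl','rb'))
im=cv2.resize(c['image'][185:235,255:335],None,fx=9,fy=9,interpolation=cv2.INTER_CUBIC)
cv2.imwrite('pics/s10b.png',im)
"
```

```text
(no output)
```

View pics/w10b.png

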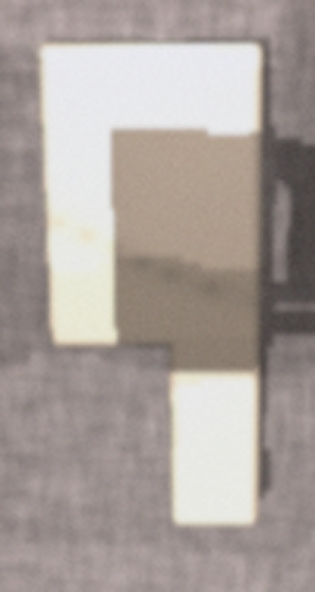

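View pics/s10b.png

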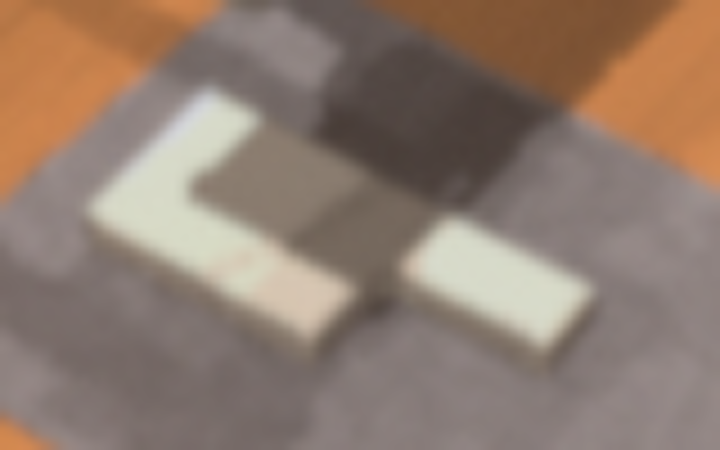

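```bash
cat > fit2.py <<'E'
from h import *
from scipy.optimize import least_squares
W=pickle.load(open('w10.pkl','rb'));S=pickle.load(open('s10.pkl','rb'))
f=lambda L,k,o:(np.array(L,float)+.5)/k-.5+o
w=f([(42,44),(261,44),(257,524),(173,524),(172,345),(51,344)],3.15,[250,97]); wm=OUT
s=f([(90,208),(212,88),(597,287),(545,350),(315,335)],9,[255,185]); sm=OUT[[0,1,2,3,5]]
def P(p,m):  # heading of board z = p2, y = left of it
    c,n=np.cos(p[2]),np.sin(p[2]); return np.array([[p[0]+c*z-n*y,p[1]+n*z+c*y,.021] for y,z in m])
for u in ("W","S","WS"):
    g=lambda p:np.r_[(proj(W,P(p,wm))-w).ravel() if "W" in u else [],(proj(S,P(p,sm))-s).ravel() if "S" in u else []]
    r=least_squares(g,[.43,0,0]);print(u,r.x.round(4),np.degrees(r.x[2]).round(2),r.fun.round(1),"grip",P(r.x,[(0,.055)]).round(4))
E
python3 fit2.py
```

```text
W [ 0.4269 -0.0076  0.0008] 0.04 [-1.  -1.1  1.2 -1.3  0.7  0.8 -0.4  0.8 -0.8  0.5  0.2  0.8] grip [[ 0.4819 -0.0076  0.021 ]]
S [ 0.4273 -0.008  -0.0083] -0.48 [-0.8 -0.   0.2 -0.5  0.5  0.2  0.3 -0.1 -0.2  0.3] grip [[ 0.4823 -0.0084  0.021 ]]
WS [ 0.4269 -0.0077 -0.    ] -0.0 [-1.  -1.1  1.2 -1.2  0.6  0.9 -0.5  0.9 -0.9  0.5  0.1  0.8 -0.8 -0.1
  0.1 -0.7  0.7 -0.2  0.6 -0.6  0.  -0. ] grip [[ 0.4819 -0.0077  0.021 ]]
```

Request:
play_rows(
  rows=[
    [0.093, [-0.018, -0.022, 0.03], 0],
    [0.093, [-0.018, -0.022, 0.06], 0],
    [0.093, [-0.018, -0.022, 0.06], 0],
    [0.093, [-0.018, -0.022, 0.06], 0],
  ],
)

```text
time: 16.45
eef_pos: [0.4819, -0.0074, 0.0945]
orientation: [-0.001, 0.707, 0.707, -0.001]
force: [0.1, 0.1, 0.3]
opening: 0.0929
```

```bash
python3 -c "
from rig import ctrl;from h import *
s=ctrl.state();delta(s,[.482,-.0077,.007],90)
c=ctrl.capture('wrist');pickle.dump(c,open('w11.pkl','wb'))
im=c['image'].copy()
X=[[.427+z,-.0077+y,.021] for y,z in OUT]
cv2.polylines(im,[proj(c,X).astype(int)],True,(0,0,255),1)
for z in (.021,.1): cv2.circle(im,tuple(int(v) for v in proj(c,[[*s['eef_pos'][:2],z]])[0]),3,(255,0,0),1)
cv2.imwrite('pics/w11.png',im)"
```

```text
pos [ 0.4819 -0.0074  0.0945] alpha 90.0 shift [-0.0003  0.0002  0.0875] twist 0.0 open 0.0929 F [0.1 0.1 0.3] t 16.45 q [-0.12 -0.09  1.95  0.    1.29 -1.69] tilt [-0.002   0.0004]
```

View pics/w11.png

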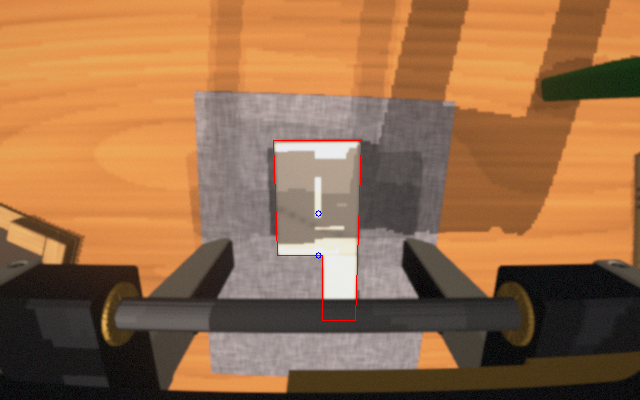

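Request:
play_rows(
  rows=[
    [0.093, [0, 0, 0.03], 0],
    [0.093, [0, 0, 0.055], 0],
    [0.093, [0, 0, 0.072], 0],
    [0.093, [0, 0, 0.082], 0],
    [0.093, [0, 0, 0.0865], 0],
    [0.093, [0, 0, 0.0875], 0],
    [0.08, [0, 0, 0.0875], 0],
    [0.07, [0, 0, 0.0875], 0],
    [0.066, [0, 0, 0.0875], 0],
    [0.06, [0, 0, 0.0875], 0],
    [0.055, [0, 0, 0.0875], 0],
    [0.055, [0, 0, 0.0875], 0],
    [0.055, [0, 0, 0.0875], 0],
    [0.055, [0, 0, 0.0875], 0],
  ],
)

```text
time: 17.9
eef_pos: [0.4823, -0.0075, 0.0078]
orientation: [0.0, 0.707, 0.707, 0.0]
force: [-2.5, 0.1, 5.5]
opening: 0.0636
```

```bash
python3 -c "
from rig import ctrl;from h import *
s=ctrl.state();delta(s,[.482,-.0077,.007],90)"
```

```text
pos [ 0.4823 -0.0075  0.0078] alpha 90.01 shift [-0.0002 -0.0003  0.0008] twist 0.0002 open 0.0636 F [-2.5  0.1  5.5] t 17.9 q [-0.12  0.03  2.   -0.    1.11 -1.69] tilt [ 0.0006 -0.0001]
```

Request:
play_rows(
  rows=[
    [0.055, [0, 0, -0.003], 0],
    [0.055, [0, 0, -0.01], 0],
    [0.055, [0, 0, -0.03], 0],
    [0.055, [0, 0, -0.06], 0],
    [0.055, [0, 0, -0.09], 0],
    [0.055, [0, 0, -0.09], 0],
    [0.055, [0, 0, -0.09], 0],
  ],
)

```text
time: 18.6
eef_pos: [0.4823, -0.0075, 0.0974]
orientation: [0.0, 0.707, 0.707, 0.0]
force: [-0.4, 0.8, -3.5]
opening: 0.064
```

```bash
python3 -c "
from rig import ctrl;from h import *
s=ctrl.state();delta(s,[.482,-.0077,.007],90)
c=ctrl.capture('scene');pickle.dump(c,open('s12.pkl','wb'));cv2.imwrite('pics/s12.png',cv2.resize(c['image'][90:240,200:380],None,fx=4,fy=4,interpolation=cv2.INTER_CUBIC))
c=ctrl.capture('wrist');pickle.dump(c,open('w12.pkl','wb'));cv2.imwrite('pics/w12.png',c['image'])"
```

```text
pos [ 0.4823 -0.0075  0.0974] alpha 90.01 shift [-0.0001 -0.0004  0.0904] twist 0.0002 open 0.064 F [-0.4  0.8 -3.5] t 18.6 q [-0.12 -0.1   1.95 -0.    1.29 -1.69] tilt [ 0.0011 -0.0001]
```

View pics/s12.png

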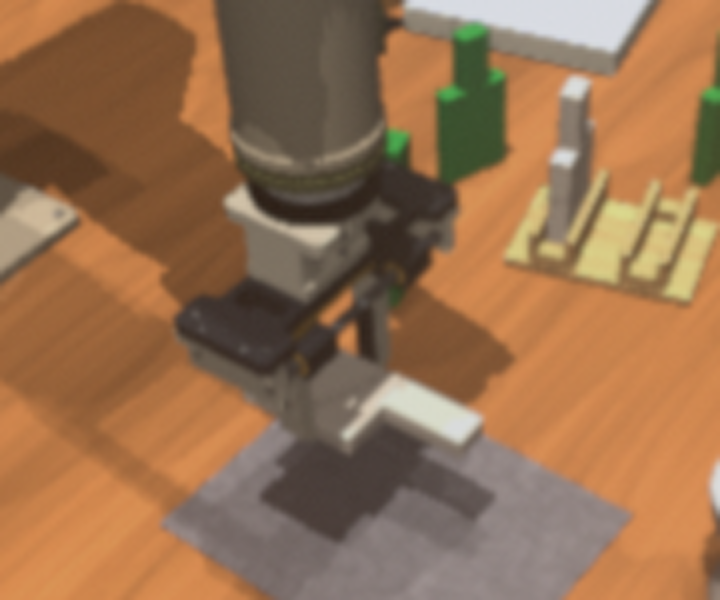

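View pics/w12.png

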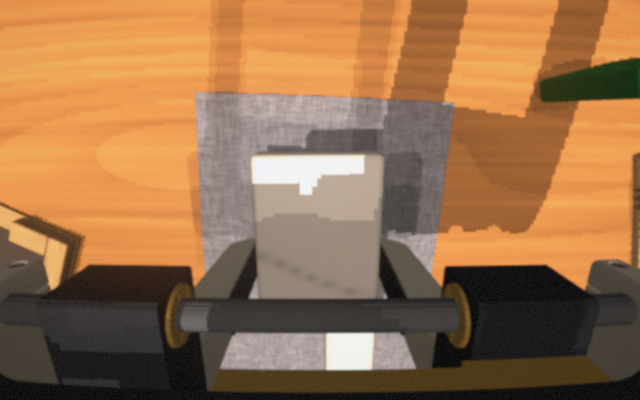

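```bash
python3 -c "
from h import *
c=pickle.load(open('w12.pkl','rb'))
cv2.imwrite('pics/w12b.png',cv2.resize(c['image'][140:300,230:400],None,fx=3.6,fy=3.6,interpolation=cv2.INTER_CUBIC))
print(plane(c,[(252,155),(383,155),(327,365),(374,365)],.1106).round(4))
print(c['origin'],rot(c['rotation']))"
```

```text
[[ 0.4265 -0.0383  0.1106]
 [ 0.4265  0.0226  0.1106]
 [ 0.5445 -0.0024  0.1106]
 [ 0.5447  0.0242  0.1106]]
[ 0.40918644 -0.007696    0.26305416] [[ 1.95730322e-05  9.65115549e-01  2.61824325e-01]
 [ 9.99999526e-01  2.36017470e-04 -9.44744737e-04]
 [-9.73582950e-04  2.61824219e-01 -9.65115087e-01]]
```

View pics/w12b.png

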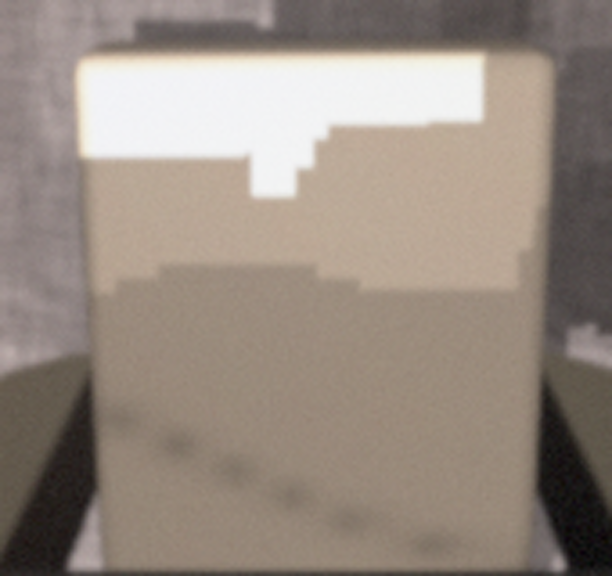

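```bash
python3 -c "
from rig import ctrl;from h import *
s=ctrl.state();delta(s,[.48,-.41,.2],-23.85)"
```

```text
pos [ 0.4807 -0.0074  0.0955] alpha 90.01 shift [-0.4026 -0.001  -0.1046] twist 1.9872 open 0.0636 F [ 0.4 -0.3 -3.3] t 18.7 q [-0.12 -0.1   1.95  0.    1.29 -1.69] tilt [-0.0028  0.0004]
```

Request:
play_rows(
  rows=[
    [0.055, [-0.02, 0, -0.02], 0.1],
    [0.055, [-0.05, 0, -0.045], 0.22],
    [0.055, [-0.08, 0, -0.07], 0.34],
    [0.055, [-0.11, 0, -0.09], 0.46],
    [0.055, [-0.14, 0, -0.104], 0.59],
    [0.055, [-0.17, 0, -0.104], 0.72],
    [0.055, [-0.2, 0, -0.104], 0.85],
    [0.055, [-0.23, 0, -0.104], 0.98],
    [0.055, [-0.26, 0, -0.104], 1.11],
    [0.055, [-0.29, 0, -0.104], 1.24],
    [0.055, [-0.315, 0, -0.104], 1.37],
    [0.055, [-0.34, 0, -0.104], 1.5],
    [0.055, [-0.36, 0, -0.104], 1.63],
    [0.055, [-0.38, 0, -0.104], 1.76],
    [0.055, [-0.395, 0, -0.104], 1.87],
    [0.055, [-0.402, 0, -0.104], 1.95],
    [0.055, [-0.402, 0, -0.104], 1.987],
    [0.055, [-0.402, 0, -0.104], 1.987],
    [0.055, [-0.402, 0, -0.104], 1.987],
    [0.055, [-0.402, 0, -0.104], 1.987],
  ],
)

```text
time: 20.7
eef_pos: [0.4818, -0.409, 0.2003]
orientation: [-0.0, 0.979, -0.206, -0.001]
force: [0.4, 0.8, -3.9]
opening: 0.0638
```

```bash
python3 -c "
from rig import ctrl;from h import *
s=ctrl.state();delta(s,[.525,-.304,.1],-23.85)
c=ctrl.capture('wrist');pickle.dump(c,open('w13.pkl','wb'))
im=c['image'].copy()
a=np.radians(-113.85);R2=np.array([[np.cos(a),-np.sin(a)],[np.sin(a),np.cos(a)]])
for pts,z in ((np.array([[-95,-54],[95,-54],[95,54],[-95,54]])/1000,.018),(np.array([[-77.5,-34.5],[17.5,-34.5],[17.5,1.5],[77.5,1.5],[77.5,34.5],[-77.5,34.5]])/1000,.018)):
    X=[[*(R2@p+[.5166,-.3227]),z] for p in pts]; cv2.polylines(im,[proj(c,X).astype(int)],True,(0,0,255),1)
cv2.imwrite('pics/w13.png',im);cv2.imwrite('pics/w13r.png',c['image'])"
```

```text
pos [ 0.4818 -0.409   0.2003] alpha -23.76 shift [-0.0027 -0.1134  0.1004] twist 0.0015 open 0.0638 F [ 0.4  0.8 -3.9] t 20.7 q [-0.78  0.23  1.41  0.    1.5  -0.37] tilt [-0.0011  0.0012]
```

View pics/w13.png

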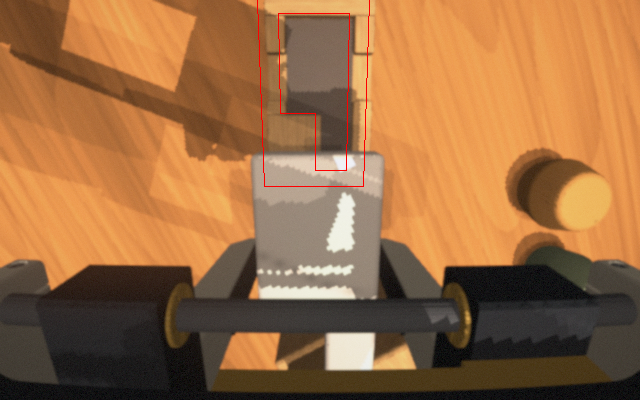

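```bash
python3 -c "
from h import *
c=pickle.load(open('w13.pkl','rb'))
cv2.imwrite('pics/w13b.png',cv2.resize(c['image'][0:160,240:400],None,fx=3.75,fy=3.75,interpolation=cv2.INTER_CUBIC))"
```

```text
(no output)
```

View pics/w13b.png

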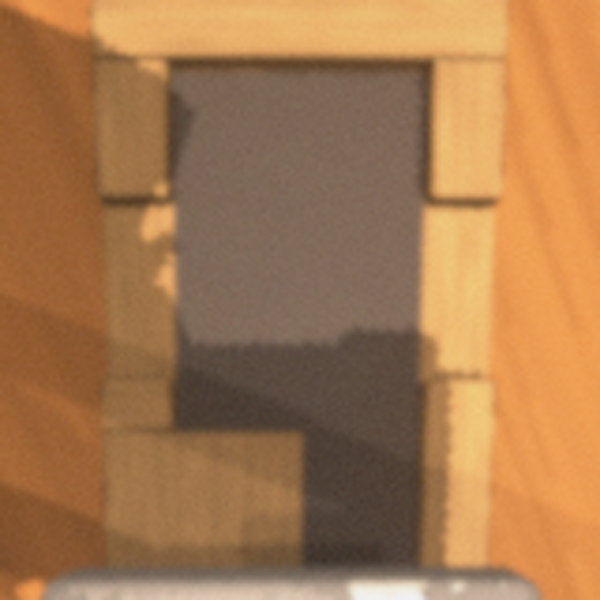

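```bash
cat > fit3.py <<'E'
from h import *
from scipy.optimize import least_squares
c=pickle.load(open('w13.pkl','rb'))
px=[(167,58),(432,58),(174,430),(303,430),(100,198),(167,198),(428,198),(498,198),(492,378),(428,378)]
m=np.array([(-77.5,-34.5),(-77.5,34.5),(17.5,-34.5),(17.5,1.5),(-43,-54),(-43,-34.5),(-43,34.5),(-43,54),(3,54),(3,34.5)])/1000
w=(np.array(px,float)+.5)/3.75-.5+[240,0]
def P(p,m): 
    a=np.radians(p[2]);R2=np.array([[np.cos(a),-np.sin(a)],[np.sin(a),np.cos(a)]]); q=m@R2.T+p[:2]; return np.c_[q,np.full(len(q),.018)]
r=least_squares(lambda p:(proj(c,P(p,m))-w).ravel(),[.5166,-.3227,-113.85]);print(r.x,r.fun.reshape(-1,2).round(1),"grip",P(r.x,np.array([[-.02,0]])))
W=plane(c,w,.018);print((np.c_[W[:,0]-r.x[0],W[:,1]-r.x[1]]@np.array([[np.cos(np.radians(r.x[2])),-np.sin(np.radians(r.x[2]))],[np.sin(np.radians(r.x[2])),np.cos(np.radians(r.x[2]))]])*1000).round(1))
E
python3 fit3.py
```

```text
[   0.52084504   -0.32609616 -113.87923534] [[-0.2 -0.2]
 [-0.  -0.1]
 [-0.3  0.3]
 [ 0.1  0.3]
 [-1.3 -0. ]
 [ 0.4 -0.2]
 [ 0.2 -0. ]
 [ 1.1  0.2]
 [ 1.  -0.1]
 [-0.9 -0.2]] grip [[ 0.52894125 -0.30780815  0.018     ]]
[[-77.3 -34.3]
 [-77.5  34.5]
 [ 17.2 -34.2]
 [ 17.1   1.4]
 [-43.  -52.7]
 [-42.9 -34.9]
 [-43.   34.3]
 [-43.2  52.9]
 [  3.1  53. ]
 [  3.2  35.5]]
```

```bash
python3 -c "
from rig import ctrl
from h import *
c=pickle.load(open('scene1.pkl','rb'));T=pickle.load(open('top1.pkl','rb'))
def drawtray(c,cc,off,k,box):
    im=cv2.resize(c['image'][box[1]:box[3],box[0]:box[2]],None,fx=k,fy=k,interpolation=cv2.INTER_CUBIC)
    for (x,y,al),col in (((.5208,-.3261,-113.88),(0,0,255)),((.5166,-.3227,-113.85),(255,0,0))):
        a=np.radians(al);R2=np.array([[np.cos(a),-np.sin(a)],[np.sin(a),np.cos(a)]])
        for pts in (np.array([[-95,-54],[95,-54],[95,54],[-95,54]])/1000,np.array([[-77.5,-34.5],[17.5,-34.5],[17.5,1.5],[77.5,1.5],[77.5,34.5],[-77.5,34.5]])/1000):
            X=[[*(R2@p+[x,y]),.018] for p in pts]; cv2.polylines(im,[((proj(c,X)-[box[0],box[1]]+.5)*k).astype(int)],True,col,1)
    return im
cv2.imwrite('pics/trS.png',drawtray(c,0,0,6,[155,260,275,355]))
cv2.imwrite('pics/trT.png',drawtray(T,0,0,6,[410,175,515,260]))
"
```

```text
(no output)
```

View pics/trS.png

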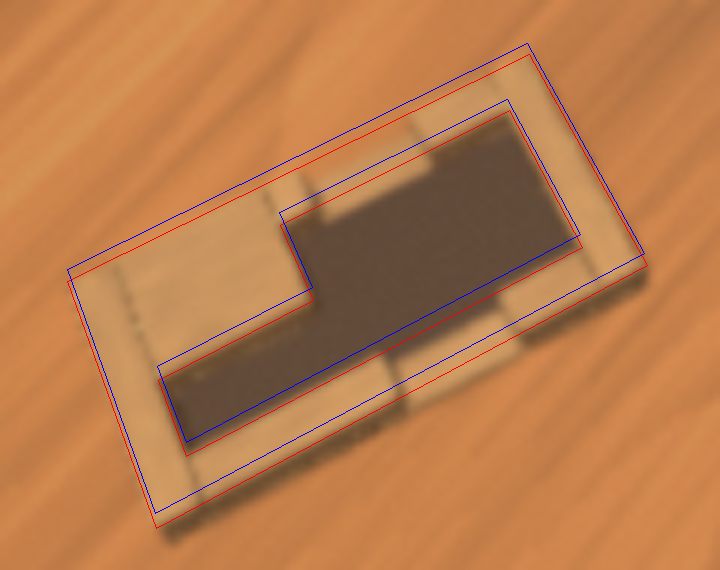

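View pics/trT.png

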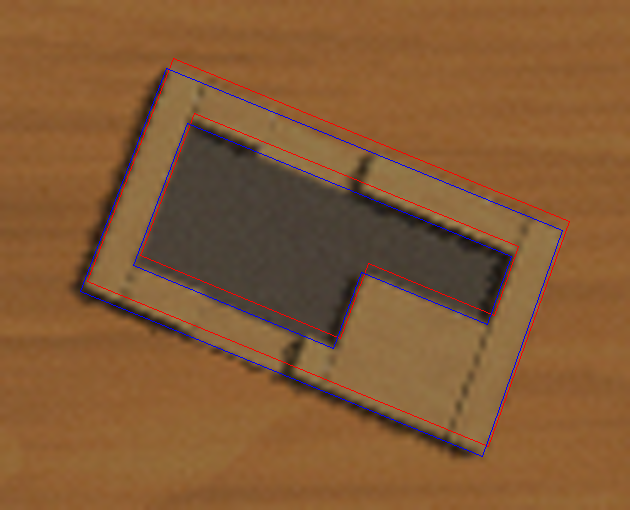

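```bash
python3 -c "
from rig import ctrl;from h import *
s=ctrl.state();delta(s,[.5288,-.3083,.05],-23.88)"
```

```text
pos [ 0.482  -0.4091  0.2007] alpha -23.77 shift [ 0.0023 -0.1111  0.1507] twist 0.0019 open 0.0637 F [-0.   0.1 -2.9] t 20.75 q [-0.78  0.23  1.41  0.    1.5  -0.37] tilt [-0.0006  0.0006]
```

Request:
play_rows(
  rows=[
    [0.055, [0.002, -0.02, 0.01], 0.002],
    [0.055, [0.002, -0.05, 0.03], 0.002],
    [0.055, [0.002, -0.08, 0.06], 0.002],
    [0.055, [0.002, -0.1, 0.09], 0.002],
    [0.055, [0.002, -0.11, 0.12], 0.002],
    [0.055, [0.002, -0.111, 0.14], 0.002],
    [0.055, [0.002, -0.111, 0.15], 0.002],
    [0.055, [0.002, -0.111, 0.15], 0.002],
    [0.055, [0.002, -0.111, 0.15], 0.002],
    [0.055, [0.002, -0.111, 0.15], 0.002],
  ],
)

```text
time: 21.75
eef_pos: [0.5298, -0.3099, 0.0533]
orientation: [0.001, 0.978, -0.208, 0.001]
force: [0.2, -0.8, -2.5]
opening: 0.0637
```

```bash
cat > look.py <<'E'
import sys
from rig import ctrl;from h import *
n=sys.argv[1]
s=ctrl.state();delta(s,[.5288,-.3083,.008],-23.88)
def tray(c,k,box):
    im=cv2.resize(c['image'][box[1]:box[3],box[0]:box[2]],None,fx=k,fy=k,interpolation=cv2.INTER_CUBIC)
    x,y,al=.5208,-.3261,-113.88
    a=np.radians(al);R2=np.array([[np.cos(a),-np.sin(a)],[np.sin(a),np.cos(a)]])
    X=[[*(R2@p+[x,y]),.018] for p in np.array([[-77.5,-34.5],[17.5,-34.5],[17.5,1.5],[77.5,1.5],[77.5,34.5],[-77.5,34.5]])/1000]; cv2.polylines(im,[((proj(c,X)-[box[0],box[1]]+.5)*k).astype(int)],True,(0,0,255),1)
    return im
c=ctrl.capture('wrist');pickle.dump(c,open(f'w{n}.pkl','wb'));cv2.imwrite(f'pics/w{n}.png',tray(c,3,[190,80,440,280]))
c=ctrl.capture('scene');pickle.dump(c,open(f's{n}.pkl','wb'));cv2.imwrite(f'pics/s{n}.png',tray(c,5,[150,235,290,355]))
E
python3 look.py 14
```

```text
pos [ 0.5298 -0.3099  0.0533] alpha -23.97 shift [-0.0017 -0.0011  0.0453] twist -0.0016 open 0.0637 F [ 0.2 -0.8 -2.5] t 21.75 q [-0.61  0.3   1.61  0.    1.23 -0.19] tilt [ 0.0025 -0.0018]
```

View pics/w14.png

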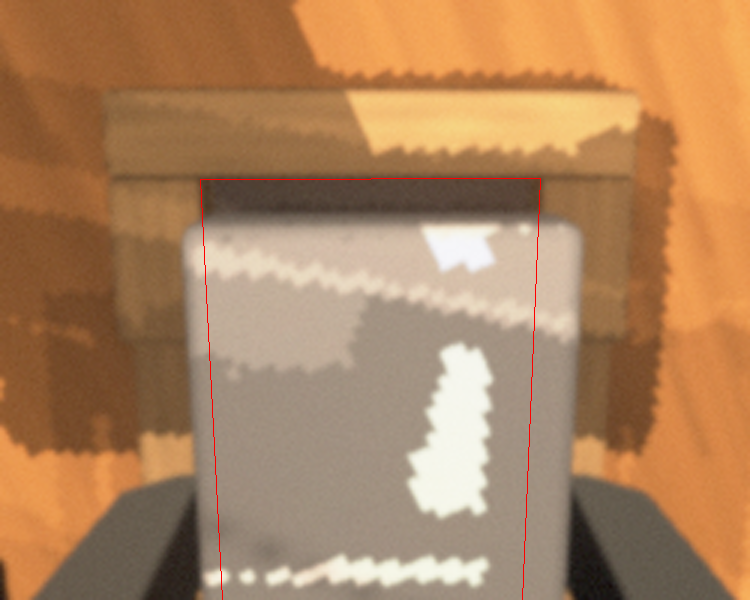

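View pics/s14.png

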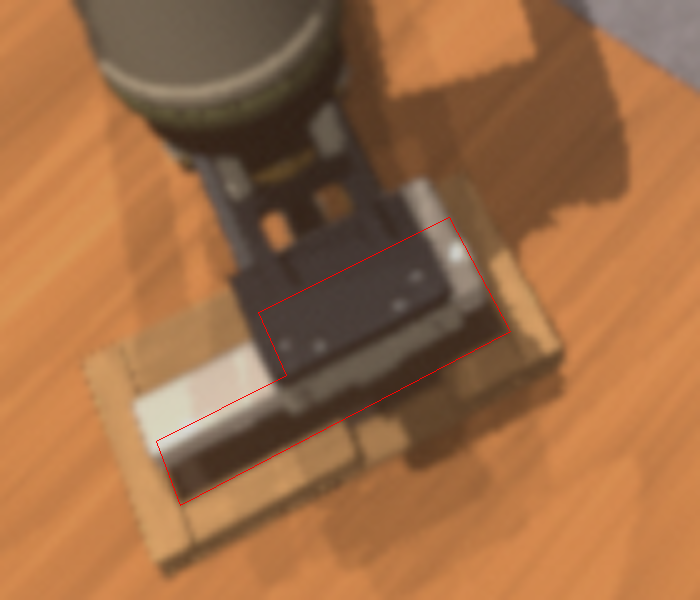

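```bash
cat > rel.py <<'E'
import sys,json
from h import *
n=sys.argv[1]; zt=float(sys.argv[2]); bl=json.loads(sys.argv[3]); cu=json.loads(sys.argv[4]) # board blunt L,R ; cutout blunt L,R (crop px)
c=pickle.load(open(f'w{n}.pkl','rb'))
f=lambda L:(np.array(L,float)+.5)/3-.5+[190,80]
B=plane(c,f(bl),zt);C=plane(c,f(cu),.018)
a=np.radians(-113.88);ex=np.array([np.cos(a),np.sin(a)]);ey=np.array([-np.sin(a),np.cos(a)])
for nm,Q in (("board",B),("cut",C)):
    m=Q.mean(0)[:2]; d=Q[1]-Q[0]; print(nm,"mid tray-x,y",(m@ex*1000).round(1),(m@ey*1000).round(1),"width",(np.linalg.norm(d)*1000).round(1),"heading",np.degrees(np.arctan2(d[1],d[0])).round(2))
d=B.mean(0)-C.mean(0);print("board-cut x (want +2.5)",(d[:2]@ex*1000).round(1),"y (want 0)",(d[:2]@ey*1000).round(1))
E
python3 rel.py 14 .0665 "[[187,224],[581,224]]" "[[202,179],[541,179]]"
```

```text
board mid tray-x,y 13.4 610.9 width 61.5 heading -24.01
cut mid tray-x,y 9.9 608.5 width 68.8 heading -24.02
board-cut x (want +2.5) 3.5 y (want 0) 2.4
```

Request:
play_rows(
  rows=[
    [0.055, [-0.001, 0, 0.005], 0],
    [0.055, [-0.0022, -0.0005, 0.012], 0],
    [0.055, [-0.0022, -0.0005, 0.018], 0],
    [0.055, [-0.0022, -0.0005, 0.022], 0],
    [0.055, [-0.0022, -0.0005, 0.022], 0],
    [0.055, [-0.0022, -0.0005, 0.022], 0],
    [0.055, [-0.0022, -0.0005, 0.022], 0],
    [0.055, [-0.0022, -0.0005, 0.022], 0],
  ],
)

```text
time: 22.65
eef_pos: [0.5272, -0.3076, 0.0297]
orientation: [0.0, 0.978, -0.207, 0.0]
force: [0.8, 0.5, -2.9]
opening: 0.0636
```

```bash
python3 look.py 15
```

```text
pos [ 0.5272 -0.3076  0.0297] alpha -23.95 shift [ 0.0017 -0.      0.0217] twist -0.0012 open 0.0636 F [ 0.8  0.5 -2.9] t 22.65 q [-0.61  0.32  1.63 -0.    1.19 -0.19] tilt [ 0.0005 -0.0004]
```

View pics/w15.png

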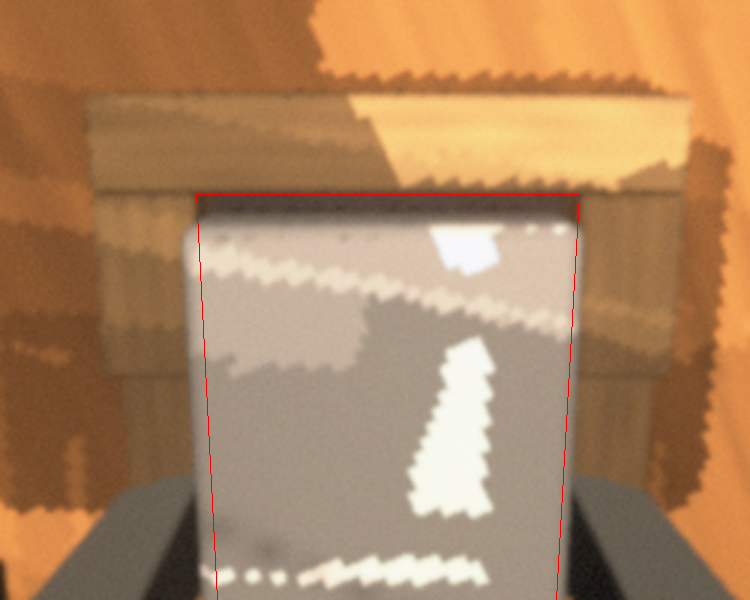

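View pics/s15.png

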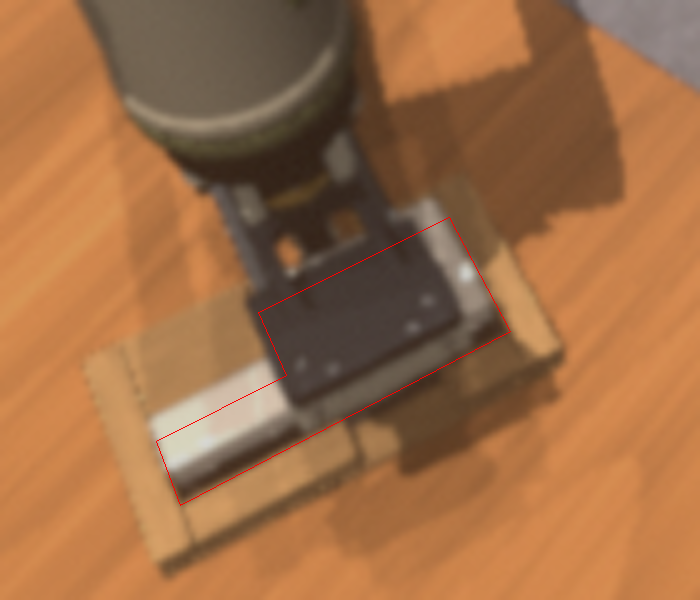

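```bash
python3 rel.py 15 .0429 "[[185,224],[580,222]]" "[[196,191],[580,191]]"
```

```text
board mid tray-x,y 12.2 607.3 width 61.7 heading -23.68
cut mid tray-x,y 9.3 608.3 width 69.1 heading -23.96
board-cut x (want +2.5) 2.9 y (want 0) -1.0
```

Request:
play_rows(
  rows=[
    [0.055, [0.0012, 0.0005, 0.0], 0],
    [0.055, [0.0012, 0.0005, 0.001], 0],
    [0.055, [0.0012, 0.0005, 0.002], 0],
    [0.055, [0.0012, 0.0005, 0.003], 0],
    [0.055, [0.0012, 0.0005, 0.004], 0],
    [0.055, [0.0012, 0.0005, 0.004], 0],
    [0.055, [0.0012, 0.0005, 0.004], 0],
    [0.055, [0.0012, 0.0005, 0.004], 0],
  ],
)

```text
time: 23.55
eef_pos: [0.5279, -0.3084, 0.0254]
orientation: [0.0, 0.978, -0.207, 0.0]
force: [0.0, -0.2, -4.1]
opening: 0.0637
```

```bash
python3 look.py 16
```

```text
pos [ 0.5279 -0.3084  0.0254] alpha -23.95 shift [ 0.0008 -0.0004  0.0174] twist -0.0012 open 0.0637 F [ 0.  -0.2 -4.1] t 23.55 q [-0.61  0.33  1.63 -0.    1.19 -0.19] tilt [ 0.0001 -0.    ]
```

View pics/w16.png

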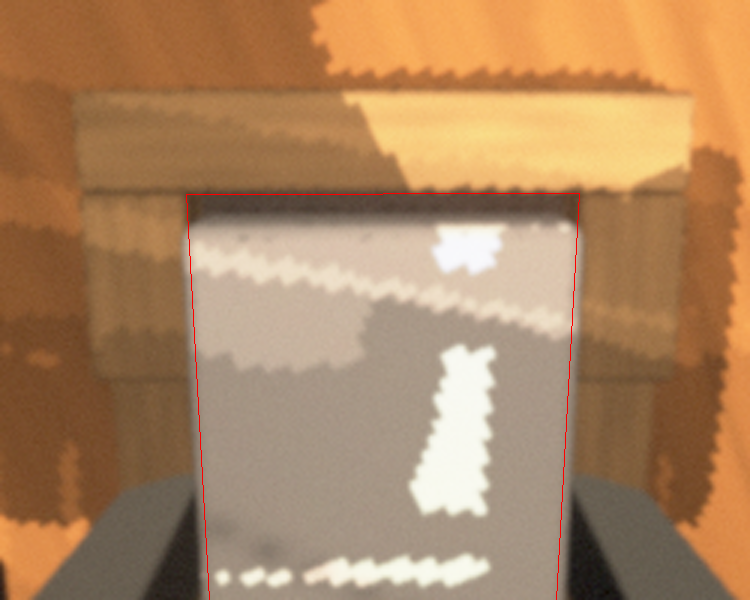

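View pics/s16.png

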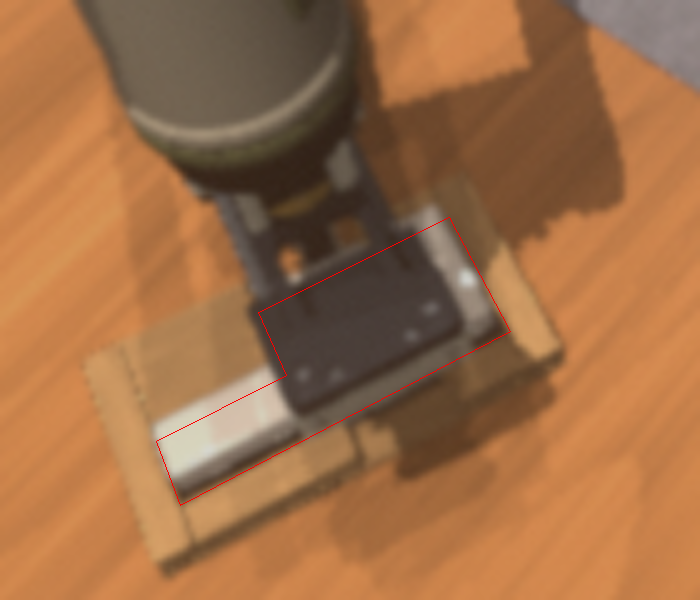

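```bash
python3 rel.py 16 .0386 "[[186,224],[579,222]]" "[[187,191],[579,191]]"
```

```text
board mid tray-x,y 12.7 608.2 width 61.4 heading -23.67
cut mid tray-x,y 9.4 608.3 width 68.9 heading -23.96
board-cut x (want +2.5) 3.3 y (want 0) -0.1
```

Request:
play_rows(
  rows=[
    [0.055, [0, 0, 0.0015], 0],
    [0.055, [0, 0, 0.003], 0],
    [0.055, [0, 0, 0.0045], 0],
    [0.055, [0, 0, 0.006], 0],
    [0.055, [0, 0, 0.0075], 0],
    [0.055, [0, 0, 0.0075], 0],
  ],
)

```text
time: 24.25
eef_pos: [0.5276, -0.3082, 0.0174]
orientation: [-0.0, 0.978, -0.207, -0.0]
force: [0.8, -0.4, -2.9]
opening: 0.0638
```

```bash
python3 look.py 17
```

```text
pos [ 0.5276 -0.3082  0.0174] alpha -23.95 shift [ 0.0011 -0.0004  0.0094] twist -0.0012 open 0.0638 F [ 0.8 -0.4 -2.9] t 24.25 q [-0.61  0.34  1.63  0.    1.17 -0.19] tilt [-0.0005  0.0003]
```

View pics/s17.png

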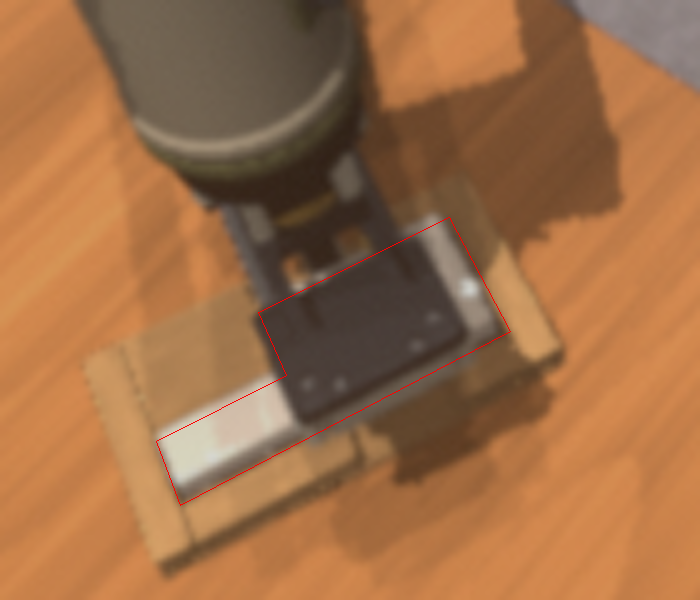

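Request:
play_rows(
  rows=[
    [0.055, [0, 0, 0.0015], 0],
    [0.055, [0, 0, 0.003], 0],
    [0.055, [0, 0, 0.0045], 0],
    [0.055, [0, 0, 0.006], 0],
    [0.055, [0, 0, 0.0072], 0],
    [0.055, [0, 0, 0.0082], 0],
    [0.055, [0, 0, 0.0082], 0],
  ],
)

```text
time: 25.05
eef_pos: [0.5277, -0.3083, 0.0094]
orientation: [-0.0, 0.978, -0.207, -0.0]
force: [0.2, 0.1, -2.9]
opening: 0.0638
```

```bash
python3 look.py 18
```

```text
pos [ 0.5277 -0.3083  0.0094] alpha -23.95 shift [ 0.001  -0.0004  0.0014] twist -0.0012 open 0.0638 F [ 0.2  0.1 -2.9] t 25.05 q [-0.61  0.35  1.63 -0.    1.16 -0.19] tilt [-0.0003  0.0002]
```

View pics/s18.png

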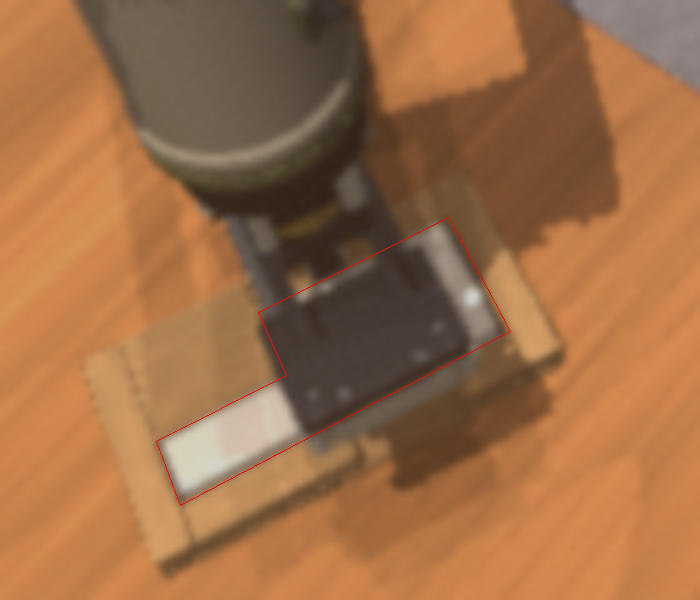

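View pics/w18.png

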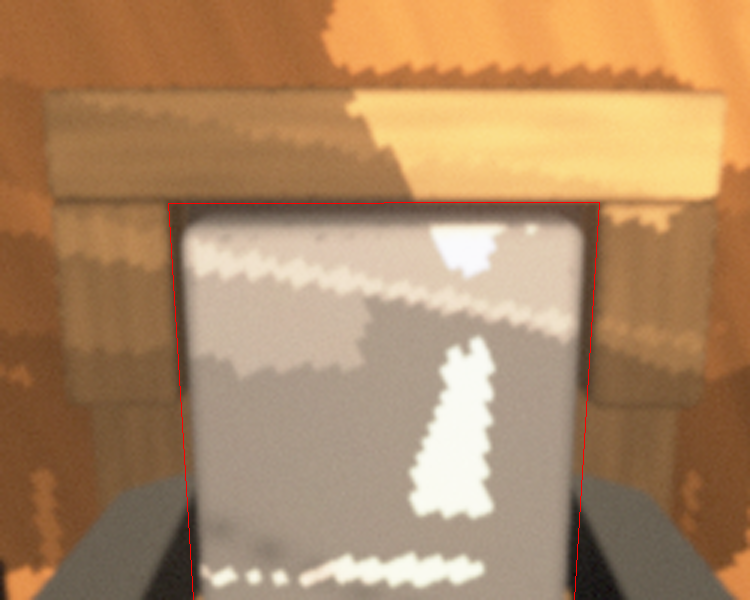

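Request:
play_rows(
  rows=[
    [0.055, [0, 0, 0.0005], 0],
    [0.055, [0, 0, 0.001], 0],
    [0.055, [0, 0, 0.001], 0],
  ],
)

```text
time: 25.45
eef_pos: [0.528, -0.3085, 0.0088]
orientation: [0.0, 0.978, -0.207, 0.0]
force: [-0.3, 0.1, -1.6]
opening: 0.0632
```

```bash
python3 -c "
from rig import ctrl;from h import *
delta(ctrl.state(),[.5288,-.3083,.008],-23.88)"
```

```text
pos [ 0.528  -0.3085  0.0088] alpha -23.95 shift [ 0.0007 -0.0005  0.0008] twist -0.0012 open 0.0632 F [-0.3  0.1 -1.6] t 25.45 q [-0.61  0.35  1.63 -0.    1.16 -0.19] tilt [ 0.0002 -0.0002]
```

Request:
play_rows(
  rows=[
    [0.055, [0, 0, 0.0004], 0],
    [0.055, [0, 0, 0.0004], 0],
    [0.065, [0, 0, 0.0004], 0],
    [0.068, [0, 0, 0.0004], 0],
    [0.076, [0, 0, 0.0002], 0],
    [0.08, [0, 0, 0.0], 0],
    [0.08, [0, 0, -0.002], 0],
    [0.08, [0, 0, -0.01], 0],
    [0.08, [0, 0, -0.03], 0],
    [0.08, [0, 0, -0.06], 0],
    [0.09, [0, 0, -0.1], 0],
    [0.09, [0, 0.03, -0.14], 0],
    [0.09, [0, 0.08, -0.18], 0],
    [0.09, [0, 0.12, -0.2], 0],
    [0.09, [0, 0.12, -0.22], 0],
    [0.09, [0, 0.12, -0.22], 0],
    [0.09, [0, 0.12, -0.22], 0],
  ],
)

```text
time: 27.15
eef_pos: [0.4794, -0.4183, 0.2294]
orientation: [0.0, 0.978, -0.208, 0.001]
force: [0.3, 1.0, -0.2]
opening: 0.09
```

```bash
python3 look.py 19; python3 -c "
from rig import ctrl;from h import *
c=ctrl.capture('wrist');cv2.imwrite('pics/w20.png',c['image'])
c=ctrl.capture('top');cv2.imwrite('pics/t20.png',c['image'])
c=ctrl.capture('scene');cv2.imwrite('pics/s20.png',c['image'])"
```

```text
pos [ 0.4794 -0.4183  0.2294] alpha -23.98 shift [ 1.000e-04 -1.206e-01  2.213e-01] twist -0.0018 open 0.09 F [ 0.3  1.  -0.2] t 27.15 q [-0.8   0.22  1.37  0.    1.55 -0.38] tilt [ 0.0013 -0.0009]
```

View pics/s19.png

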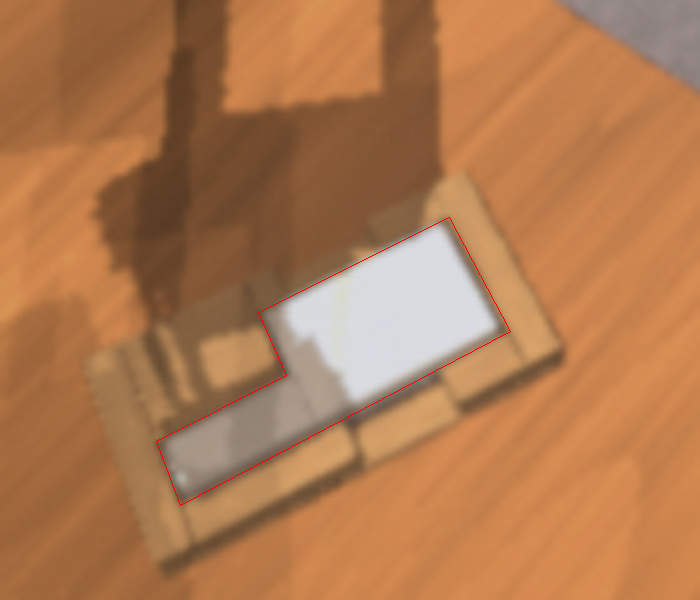

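View pics/w20.png

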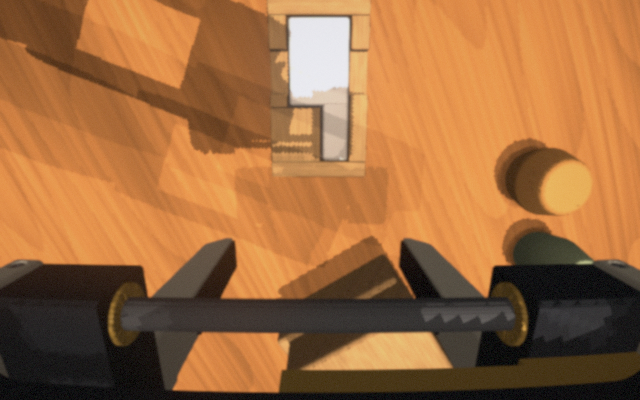

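View pics/s20.png

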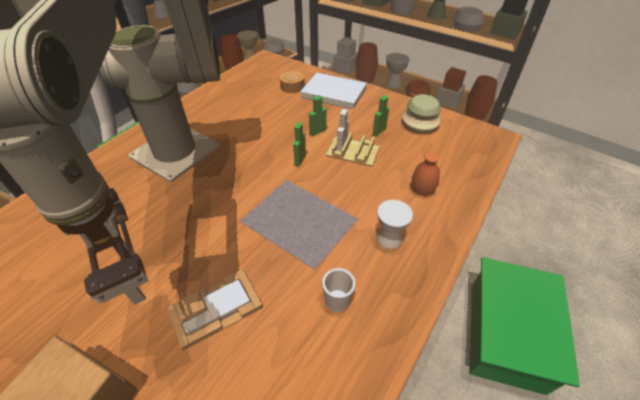

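The board sits in the cutout with an even dark margin all round, around (210,305) in the scene view. The plain board, goblet, tumbler and vase are where they were.

```bash
python3 -c "
from rig import ctrl
s=ctrl.state();print(s['force'],s['time']);print(ctrl.job_done())"
```

```text
[0.23103371 0.6341436  0.92632678] 27.4
the job is handed in; nothing more can be done
None
```

The board is packed in the tray's cutout, and I handed the job in at 27.4 s of the 72 s allowed.

**What I did:**
- I took the side-handled board from the rack by its handle and stood it on the mat.
- I swung it down flat with the required face up and released it.
- I regripped it across the wide part, turned it about 114° and lowered it into the cutout until the force showed it touching the floor. Then I let go and backed off.

**Last checks:**
- The scene and wrist pictures show an even margin all round the board. I judged it fully down from the contact force and tool height, and did not measure how far it stands proud.
- After backing off, the force on the tool was near zero.
- The plain board, goblet, tumbler and vase look unmoved in the scene picture.

**What disagreed:**
- **Tray position:** the top camera placed the tray about 5 mm from where the wrist and scene cameras did. I used the wrist measurement, and the board went in without resistance.
- **Slip during the swing:** the board lay about 12 mm from where I had planned it on the mat, so it slipped a little, but it did not topple or drop. I measured it again before the second grasp.

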